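# Charge the empty shaker dish with grinding balls

### The arm

A 6-joint arm with a two-finger parallel gripper is mounted at the origin on the work surface. World frame = base frame: x ahead of the robot, y to its left, z up, the work surface at z = 0. Lengths are in m, angles in rad, forces in N, time in s.
With the tool pointing down it reaches from about 0.35 to 0.85 m from the base axis. Payload 8.1 kg.
Tool frame: the origin (TCP) lies at the very end of the fingers, on their centre line; the grasp point (between the pads) lies 19 mm behind it (pinch_z is the distance from the TCP to the grasp point, in m); z points along the fingers, y is the direction in which the jaws open and shut (so a half turn about z gives the same grasp; the last joint's range is limited). The gripper opens to 93 mm and grips with 3 to 60 N. Pads are 15 mm wide; open, the fingers measure 128 mm over their backs; the gripper's body (75 mm by 188 mm) begins 65 mm behind the grasp point.
Start: joints at [1.101, 0.13, 1.488, -0, 1.523, -0.085], TCP at [0.225, 0.556, 0.182] pointing down, gripper open.
Joint ranges: [-2.96, 2.96], [-0.89, 2.26], [0.02, 2.5], [-1.34, 4.48], [0, 2.73], [-2.66, 2.66]. Speed limits (rad/s): [2.39, 2.39, 2.79, 3.14, 3.14, 3.14].

### API

Orientations are given as a rotation vector (axis times angle).
In Python, from plant import * gives the robot as it stands.
- The arm moves only by the tool move_arm, never from a script. Its argument "series" is a list of rows, each a list of 7 numbers: the shift along the tool's x, y, z each as a share of 10 cm, from -1 to 1, then the turn, a rotation vector about the tool's x, y, z each as a share of 180 degrees, from -1 to 1, then the opening, from -1 (shut) to 1 (fully open). In form: [[dx, dy, dz, rx, ry, rz, jaw], ...]. A call has 1 to 8 rows; each row is the pose to reach, as a shift and turn from the pose commanded when the call began, along the tool's axes at that moment, turning the shorter way round; what a row does not reach only later rows make up. A row lasts 1/10 s, in which the tool goes at most 50 mm and 8.59 degrees, less where a joint would pass 70% of its speed; a pose out of reach is approached as far as the arm can. A call with a number of a shift or a turn outside -1 to 1 is refused whole. A call with a gripper value outside its range is refused whole. The fingers move at their own pace and stop on an object; "squeeze" is the grip in N (left out, the last holds). Time passes only in rows, so rows that repeat a pose let the fingers close. It gives the time, the measured TCP pose, the force and the opening at its end, in the units of the state.
- read_state(): the state, without advancing time (a new reading comes with each control period).
- read_camera(name): name is "scene" or "top" or "wrist"; returns a dict with "frame" (420x560x3 uint8, red, green, blue), "K" (3x3 intrinsics, pixels), "rvec" (rotation vector, rad) and "tvec" (3), from world to camera coordinates, as OpenCV has them. Camera axes: x right, y down, z forward; pixel columns grow to the right and rows downward; lengths in m; the calibration is good to about 2 mm. The wrist camera is an equidistant fisheye: a pixel r from the principal point sees the ray r / f radians off the axis. A picture is of the moment at which its call begins. There is no depth.
- close_job(): hands the job in, once; it reports no verdict.
The state is a dict: "t": time; "q": joint angles; "dq": joint speeds; "joint_torque": joint torques, N m; "tool_pos": TCP position; "orientation": TCP orientation; "force": force on the tool from outside, world axes, zero at the start; "wrist_torque": the same for the moment, N m; "opening": finger opening in m.
Only numpy, scipy, OpenCV 4.12 (cv2) and the standard library are available. Lean on these libraries where they do the work, as an engineer would, in place of code of your own. Each camera call takes 0.05 s, during which the arm holds its last target.

### The job

Swing the spring clip of the shaker dish that has no disc in it fully over the edge of that dish's plate, then pour all the grinding balls from the two cups into that dish. With the dish still clipped and every ball in it, press the run button fully down, then swing that clip all the way back clear. Stand both empty cups upright, wholly on the white draining mat, and leave the dish with the disc, its clip and the amber jar as they are.

Things in the scene. Friction and masses are not known exactly. Their poses are not given: they have to be found in the camera images.
- shaker: low white bench shaker, fixed to the bench, aluminium top 50 mm up. Origin on the bench; x points to its back (away from the robot), y to its left, z up; the top spans x -170 to +90, y -160 to +160 mm. Two dish plates stand side by side on it, plate centres at x 0, y +80 (left) and -80 mm (right), each with its own clip in front (-x)
- dish_1_bowl (a point): centre of the inner floor of the bowl of one of two like steel dishes (which one stands left varies): a plate 150 (x) x 120 (y) x 5 mm lying loose on the shaker, 0.35 kg, with a round bowl 110 mm across at the rim, 92 mm inside at the floor, set 20 mm behind the plate's centre. This point is 9 mm above the shaker top, the rim 31 mm above this point. Axes as the shaker's
- dish_2_bowl (a point): the same point of the other dish
- disc_center (a point): centre of a grey disc, 42 mm across and 14 mm thick, that lies flat in the bowl of one of the dishes; that dish is in use and is to be left alone
- clip_left (a joint): angle of the left spring clip about its upright pivot screw (shaker frame x -105, y +40 mm; screw head 12 mm tall), 0 to 1.6 rad. 0: clear, arm along the shaker's +y; it grows clockwise seen from above, towards +x. The 69 mm arm (13 wide, top 10 mm above the shaker) reaches over the left plate's front edge from about 0.5; 1.57 is square on. About 1 N at the post; stays where left; starts 0 to 0.2
- clip_right (a joint): angle of the right spring clip about its upright pivot screw (shaker frame x -105, y -120 mm; screw head 12 mm tall), 0 to 1.6 rad. 0: clear, arm along the shaker's +y; it grows clockwise seen from above, towards +x. The 69 mm arm (13 wide, top 10 mm above the shaker) reaches over the right plate's front edge from about 0.5; 1.57 is square on. About 1 N at the post; stays where left; starts 0 to 0.2
- clip_left_post (a point): the upright round post by which the left clip is swung: 12 mm diameter, standing 45 mm from the pivot on the arm, from 9 to 45 mm above the shaker top; this point is on its axis, 30 mm above the shaker top, and turns with the clip
- clip_right_post (a point): the same point on the right clip's post
- run (a joint): travel of the run button (m): 0 up, 0.006 fully down, about 4 N; springs back
- run_top (a point): middle of the top of the grey run button, 24 mm across, in a round black housing 40 mm across, near the shaker's front edge (shaker frame x -145, y 0); pressed straight down. Its top is 22 mm above the shaker top
- cup_a_mid (a point): centre, half-way up, of an open grey cup: 60 mm tall, 52 mm across at the foot and 62 mm at the rim, wall 3 mm, 90 g, inner floor 5 mm up; z is the cup's axis, up when it stands. It starts upright on the black mat with none to four balls in it
- cup_b_mid (a point): the same for the other cup, which starts 120 mm from the first on the same mat
- drain: white ribbed draining mat, 220 (x) x 130 (y) x 4 mm, fixed to the bench, to the left or right of the shaker; origin at the centre of its underside
- supply: black rubber mat, 220 (x) x 130 (y) x 4 mm, fixed to the bench on the other side; the cups start on it, 60 mm either way from its centre along its x
- ball_1_center (a point): a smooth white ceramic grinding ball, 16 mm across, 12 g; this point is its centre. It starts in one of the cups; in some starts it is absent (no pose)
- ball_2_center (a point): a smooth white ceramic grinding ball, 16 mm across, 12 g; this point is its centre. It starts in one of the cups; in some starts it is absent (no pose)
- ball_3_center (a point): a smooth white ceramic grinding ball, 16 mm across, 12 g; this point is its centre. It starts in one of the cups; in some starts it is absent (no pose)
- ball_4_center (a point): a smooth white ceramic grinding ball, 16 mm across, 12 g; this point is its centre. It starts in one of the cups; in some starts it is absent (no pose)
- ball_5_center (a point): a smooth white ceramic grinding ball, 16 mm across, 12 g; this point is its centre. It starts in one of the cups; in some starts it is absent (no pose)
- ball_6_center (a point): a smooth white ceramic grinding ball, 16 mm across, 12 g; this point is its centre. It starts in one of the cups; in some starts it is absent (no pose)
- ball_7_center (a point): a smooth white ceramic grinding ball, 16 mm across, 12 g; this point is its centre. It starts in one of the cups; in some starts it is absent (no pose)
- ball_8_center (a point): a smooth white ceramic grinding ball, 16 mm across, 12 g; this point is its centre. It starts in one of the cups; in some starts it is absent (no pose)
- jar: small amber glass jar, 42 mm across, 55 mm tall, standing between the shaker's front corner and one of the mats: to be left alone; origin at the centre of its underside
Mind the look-alikes: they are no part of the job. What is shaped like the part that bears cup_b_mid but green is not meant.

How it is judged:
By the outcome, as a careful person would: the job done as asked, in the order asked, and still so for the second after the job is handed in, with the robot touching nothing.
Of ball_1, ball_2, ball_3, ball_4, ball_5, ball_6, ball_7, ball_8 only 3 to 8 are there at a start; the rules pass over those that are not, and their reading is None.
At some moment in a run one of cup_a, cup_b may be knocked a few centimetres aside while the robot is not near it.
It also fails if it takes over 208 s, if anything falls off the work surface, if the arm or the gripper's body presses on something with over 40 N, if the wrist force passes 120 N, or if a joint passes its speed limit or range.

## Working session

There is one attempt and no reset: what is moved stays moved. The work goes in short steps, Python scripts to look and compute and a tool call to move; the robot and the scene stay as the last step left them, time stands still between calls to the robot, and variables do not carry over. Pictures are saved under pics/ and viewed, and the job is handed in when it is done.

Besides the shell and the picture viewer there is one more tool, called after ">>>" as name(argument=value, ...) on one line, values as JSON. move_arm: Moves the arm, as the interface text tells. Shift numbers are shares of 10 cm and turn numbers shares of 180 degrees, none past 1 either way. Its arguments: {"type":"object","properties":{"series":{"type":"array","items":{"type":"array","items":{"type":"number"}}},"squeeze":{"type":"number"}},"required":["series"]}

```bash
ls; mkdir -p pics; python3 - <<'E'
from plant import *
import cv2
s=read_state();print(s)
for n in ["scene","top","wrist"]:
    c=read_camera(n);cv2.imwrite(f"pics/{n}0.png",c["frame"][:,:,::-1]);print(n,c["K"].tolist(),c["rvec"],c["tvec"])
E
```

```text
pics
{'t': 0.0, 'q': array([ 1.10061452e+00,  1.31155674e-01,  1.48927372e+00, -1.93834412e-05,
        1.52299814e+00, -8.54030040e-02]), 'dq': array([ 0.0018479 , -0.00153258, -0.00084348,  0.00285693,  0.00144489,
       -0.00118057]), 'joint_torque': array([ 1.60617150e-03, -5.59850478e+01, -4.91758668e+01,  7.69004412e-02,
        3.53146414e-02, -2.09613240e-04]), 'tool_pos': array([0.22491188, 0.55556489, 0.18139385]), 'orientation': array([-6.00593120e-01, -3.08315426e+00,  2.77964147e-03]), 'force': array([-0.3089889 ,  0.26596013,  0.07986047]), 'wrist_torque': array([ 0.03139688, -0.03994624,  0.0401642 ]), 'opening': 0.09293167650776366}
scene [[517.6838681643003, 0.0, 272.5732973320188], [0.0, 517.6838681643003, 205.46275867371415], [0.0, 0.0, 1.0]] [ 1.96351646  1.31810589 -0.62875074] [-0.22991155 -0.27266266  1.55044653]
top [[418.92841090964663, 0.0, 281.6792633230681], [0.0, 418.92841090964663, 210.61306975803734], [0.0, 0.0, 1.0]] [ 2.16507549 -2.1810921   0.09129618] [0.02007445 0.57611188 1.04842349]
wrist [[325.19226210127806, 0.0, 280.12829923229015], [0.0, 325.19226210127806, 210.24870851338605], [0.0, 0.0, 1.0]] [-2.39149808 -1.61146226 -0.2399283 ] [-0.59954426 -0.03560291  0.39157839]
```

View pics/scene0.png

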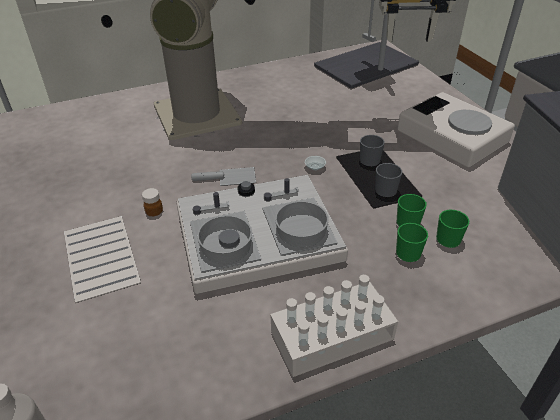

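View pics/top0.png

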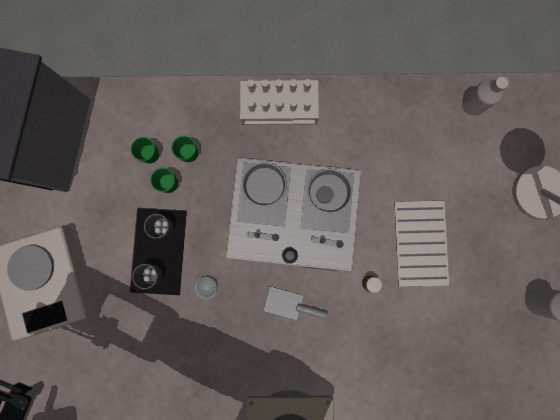

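View pics/wrist0.png

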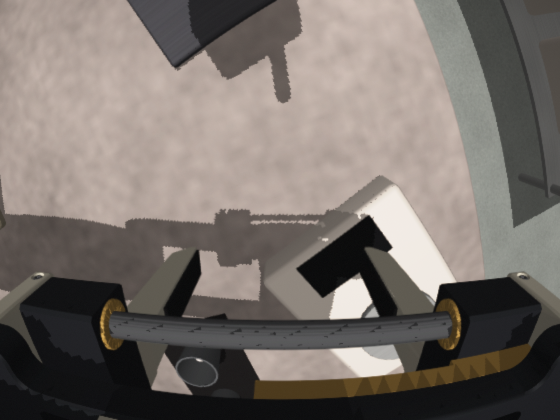

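Top view: the left dish (265,185) is empty, and the right dish has the grey disc (326,194), so I use the left clip. The cups are on the black mat at (158,227) and (145,275). The green cups at (145,150), (185,149) and (165,181) are look-alikes. The jar is at (373,284) and the drain mat at (422,244). I'll enlarge and measure.

```bash
cat > h.py <<'E'
from plant import *
import cv2, numpy as np
from scipy.spatial.transform import Rotation as R
def ray(c,uv):
    uv=np.atleast_2d(np.float64(uv)); Rm=R.from_rotvec(c["rvec"]).as_matrix()
    n=cv2.undistortPoints(uv[:,None],c["K"],None)[:,0]
    d=np.c_[n,np.ones(len(n))]@Rm
    return -Rm.T@c["tvec"],d
def onz(c,uv,z):
    o,d=ray(c,uv); return o+d*((z-o[2])/d[:,2])[:,None]
def proj(c,P):
    return cv2.projectPoints(np.float64(np.atleast_2d(P)),c["rvec"],c["tvec"],c["K"],None)[0][:,0]
def wproj(c,P):
    p=np.atleast_2d(P)@R.from_rotvec(c["rvec"]).as_matrix().T+c["tvec"]
    r=np.hypot(p[:,0],p[:,1]);th=np.arctan2(r,p[:,2])
    return np.c_[p[:,0]/r*th,p[:,1]/r*th]*c["K"][0,0]+c["K"][:2,2]
def crop(c,x0,y0,x1,y1,k,name):
    cv2.imwrite("pics/"+name,cv2.resize(c["frame"][y0:y1,x0:x1,::-1],None,fx=k,fy=k,interpolation=cv2.INTER_CUBIC))
E
python3 - <<'E'
from h import *
c=read_camera("top")
crop(c,220,150,370,275,5,"t_shaker.png")
crop(c,120,195,220,305,5,"t_cups.png")
g=c["frame"].astype(int)
# black mat, white mat, shaker
gray=g.mean(2)
def comp(m,x0,y0,x1,y1):
    mm=np.zeros(m.shape,np.uint8);mm[y0:y1,x0:x1]=m[y0:y1,x0:x1]*255
    cs,_=cv2.findContours(mm,cv2.RETR_EXTERNAL,cv2.CHAIN_APPROX_NONE);k=max(cs,key=cv2.contourArea)
    return k
for nm,m,b,z in [("supply",gray<45,(120,200,200,300),.004),("drain",gray>170,(385,195,460,295),.004),("shaker",gray>150,(215,150,375,280),.05)]:
    k=cv2.convexHull(comp(m,*b)); r=cv2.minAreaRect(k);bx=cv2.boxPoints(r)
    P=onz(c,bx,z);print(nm,bx.round(1).tolist(),P.round(4).tolist(),P.mean(0).round(4),np.linalg.norm(np.diff(P,axis=0),axis=1).round(4),np.degrees(np.arctan2(*(P[1]-P[0])[1::-1])))
print(onz(c,[373,284],.055))
E
```

```text
supply [[128.89999389648438, 291.8999938964844], [136.3000030517578, 206.5], [186.3000030517578, 210.8000030517578], [178.89999389648438, 296.20001220703125]] [[0.3709, 0.4111, 0.004], [0.592, 0.3974, 0.004], [0.5796, 0.2658, 0.004], [0.3591, 0.2818, 0.004]] [0.4754 0.339  0.004 ] [0.2215 0.1322 0.2211] -3.551656928034425Traceback (most recent call last):
  File "<stdin>", line 13, in <module>
  File "<stdin>", line 10, in comp
ValueError: max() iterable argument is empty
```

```bash
python3 - <<'E'
from h import *
c=read_camera("scene")
crop(c,165,160,355,295,4,"s_shaker.png")
crop(c,320,120,470,270,4,"s_cups.png")
E
```

```text
(no output)
```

View pics/t_shaker.png

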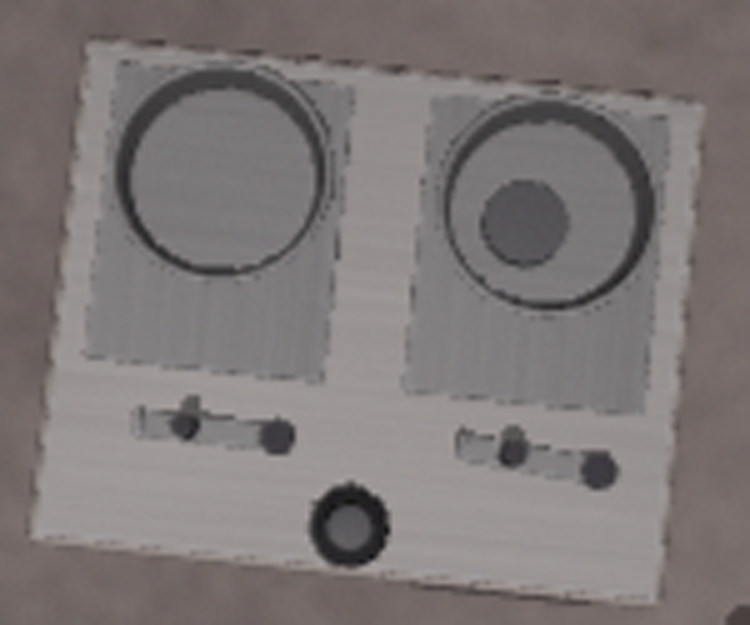

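View pics/t_cups.png

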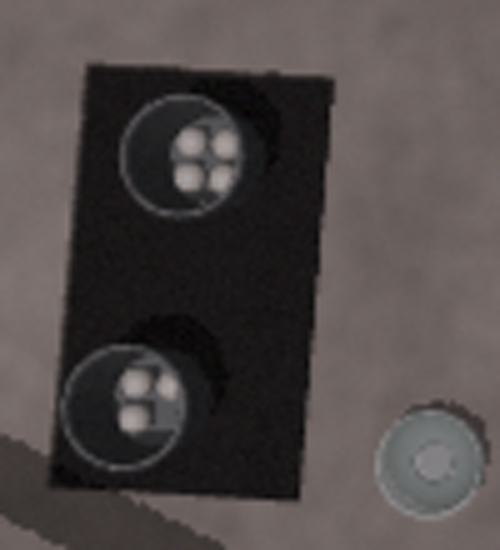

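View pics/s_shaker.png

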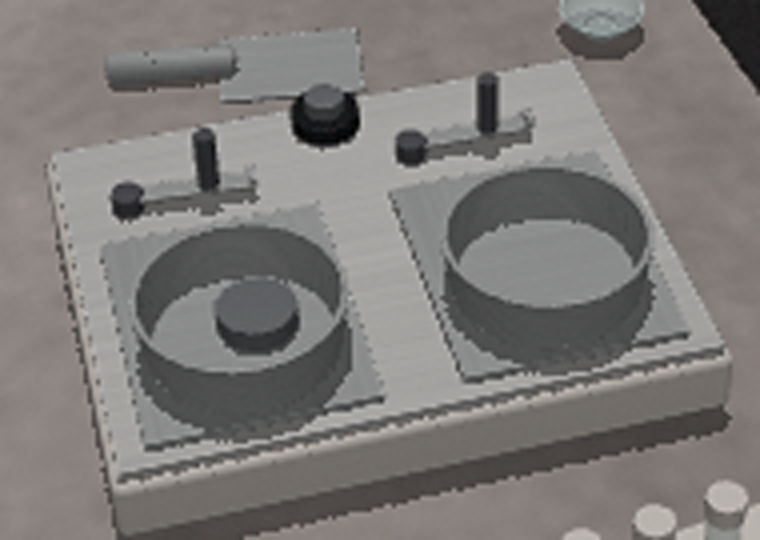

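View pics/s_cups.png

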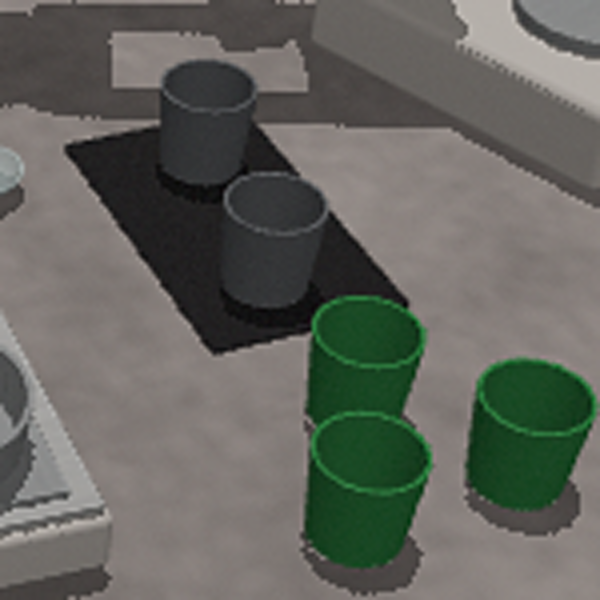

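The crops confirm it. The left bowl (crop 222,172) is empty and the left post is at crop (187,422). There are 4 balls in the far cup and at least 3 in the near cup.

```bash
python3 - <<'E'
from h import *
c=read_camera("top"); s=read_camera("scene")
print("cam z",ray(c,[280,210])[0],ray(s,[280,210])[0])
C=np.array([[237.6,158.4],[360.8,171],[351.4,270.8],[226.6,258]])
P=onz(c,C,.05);print(P.round(4),np.linalg.norm(P-np.roll(P,-1,0),axis=1))
# fit: shaker frame coords of corners
S=np.array([[.09,.16],[.09,-.16],[-.17,-.16],[-.17,.16]])
Sc=S-S.mean(0);Pc=P[:,:2]-P[:,:2].mean(0)
th=np.arctan2((Sc[:,0]*Pc[:,1]-Sc[:,1]*Pc[:,0]).sum(),(Sc*Pc).sum())
M=np.array([[np.cos(th),-np.sin(th)],[np.sin(th),np.cos(th)]])
o=P[:,:2].mean(0)-M@S.mean(0);print("shaker",o,np.degrees(th),(S@M.T+o-P[:,:2]).round(4).tolist())
inv=lambda p:(p[:,:2]-o)@M
def k(x,y):return [x/5+220,y/5+150]
print("bowlL rim",inv(onz(c,k(222,170),.09)),"bowlR",inv(onz(c,k(549,203),.09)))
print("run",inv(onz(c,k(350,525),.072)),"screwL",inv(onz(c,k(277,436),.062)),"R",inv(onz(c,k(599,470),.062)))
print("postL top",inv(onz(c,k(191,403),.095)),"R",inv(onz(c,k(513,437),.095)), "base",inv(onz(c,k(185,427),.06)))
for n,uv in [("far",[156.2,226]),("near",[144.8,276.4])]: print(n,onz(c,uv,.064))
# check via scene
for n,p in [("far",onz(c,[156.2,226],.064)),("near",onz(c,[144.8,276.4],.064))]: print(proj(s,p))
g=c["frame"].mean(2); print(g[244,395:455].round())
m=np.zeros(g.shape,np.uint8);m[195:295,385:460]=(g[195:295,385:460]>140)*255
kk=np.vstack([q for q in cv2.findContours(m,0,1)[0] if cv2.contourArea(q)>20]);b=cv2.boxPoints(cv2.minAreaRect(kk));D=onz(c,b,.004);print(b,D,D.mean(0))
print("jar",onz(c,[373,284],.055)); print("M",M)
E
```

```text
cam z [0.48034159 0.01038017 1.0957481 ] [ 1.34843797 -0.27285254  0.79897135]
[[ 0.7079  0.1265  0.05  ]
 [ 0.673  -0.1848  0.05  ]
 [ 0.4234 -0.1556  0.05  ]
 [ 0.457   0.1533  0.05  ]] [0.31328099 0.2512912  0.310715   0.252309  ]
shaker [ 0.60506024 -0.01954139] -6.333459631222011 [[0.0043, 0.003], [0.0039, -0.0037], [-0.0049, -0.0042], [-0.0032, 0.0049]]
bowlL rim [[0.02191517 0.07938163]] bowlR [[ 0.02208462 -0.07976509]]
run [[-1.42276189e-01 -1.16612141e-05]] screwL [[-0.10274856  0.04003263]] R [[-0.10302275 -0.11918099]]
postL top [[-0.09211284  0.08178684]] R [[-0.09240525 -0.07269545]] base [[-0.10297276  0.08575492]]
far [[0.53704498 0.3256917  0.064     ]]
near [[0.41401801 0.35116659 0.064     ]]
[[387.62724042 170.45376552]]
[[370.70698275 141.22369529]]
[109.  73. 149. 143.  97.  84.  83. 100. 102. 102. 101. 100. 102. 101.
 100. 101. 100. 115. 119. 118. 117. 118. 119. 118. 118. 118. 117. 118.
 130. 133. 132. 132. 132. 133. 132. 133. 132. 133. 145. 147. 148. 147.
 147. 147. 147. 147. 148. 148. 146. 147. 150. 156. 120. 107. 106. 105.
 105. 106. 105. 105.]
[[394.61993 202.01814]
 [444.4118  199.64711]
 [448.46387 284.73987]
 [398.672   287.1109 ]] [[ 0.59852964 -0.27981587  0.004     ]
 [ 0.60376146 -0.41010273  0.004     ]
 [ 0.38367308 -0.41131567  0.004     ]
 [ 0.3784969  -0.28336529  0.004     ]] [ 0.49111527 -0.34614989  0.004     ]
jar [[ 0.3912048  -0.20701759  0.055     ]]
M [[ 0.9938967   0.11031475]
 [-0.11031475  0.9938967 ]]
```

```bash
cat >> h.py <<'E'
O=np.array([.6074,-.0198]);TH=np.radians(-6.33);M2=np.array([[np.cos(TH),-np.sin(TH)],[np.sin(TH),np.cos(TH)]])
def sh(x,y,z=0): return np.r_[O+M2@[x,y],.05+z]
def Rt(yaw,lean=0):
    "tool y at world yaw(deg), pointing down, then gripper back leaning to the right(+)/left(-) of yaw dir by lean deg"
    y=np.radians(yaw);yy=np.array([np.cos(y),np.sin(y),0]);z=np.array([0,0,-1.]);x=np.cross(yy,z)
    b=np.c_[x,yy,z]
    return R.from_rotvec(yy*np.radians(lean))*R.from_matrix(b)
def plan(p,rot,st=None,grasp=False):
    """shift/turn shares from the present pose; grasp=True: p is grasp point"""
    s=st or read_state(); R0=R.from_rotvec(s["orientation"])
    p=np.array(p,float)
    if grasp: p=p+rot.as_matrix()[:,2]*.019
    d=R0.inv().apply(p-s["tool_pos"])/.1; rv=(R0.inv()*rot).as_rotvec()/np.pi
    print("shift",d.round(3),"turn",rv.round(4),"deg",round(np.linalg.norm(rv)*180,1),"tcp",s["tool_pos"].round(4),"t",round(s["t"],2))
    return d,rv
E
python3 - <<'E'
from h import *
print(Rt(67.9).as_rotvec(), "lean30 back dir",-Rt(0,30).as_matrix()[:,2])
p=sh(-.1035,.085);print(p,sh(.02,.08))
plan([p[0],p[1],.18],Rt(-6.3))
c=read_camera("top")
crop(c,240,220,290,250,14,"t_clip.png")
E
```

```text
[0.6021351  3.08334846 0.        ] lean30 back dir [-0.        -0.5        0.8660254]
[0.51390265 0.07609315 0.05      ] [0.63609845 0.05750717 0.05      ]
shift [-4.478 -3.364  0.023] turn [-1.000e-04  1.000e-04  4.125e-01] deg 74.3 tcp [0.2251 0.556  0.1821] t 0.35
```

View pics/t_clip.png

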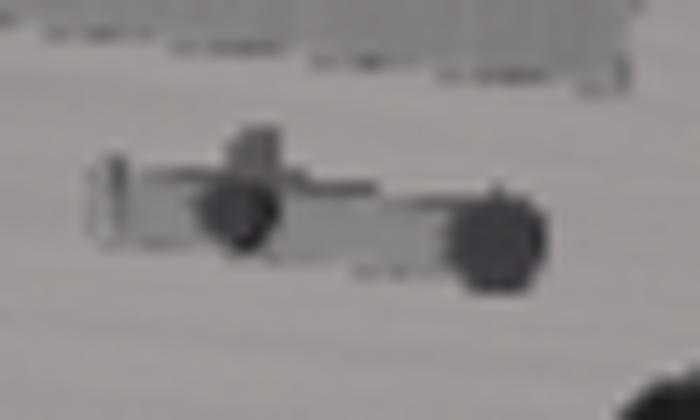

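>>> move_arm(series=[[-0.5, -0.37, 0, 0, 0, 0, -0.1], [-1, -0.75, 0, 0, 0, 0, -0.1], [-1, -0.75, 0, 0, 0, 0, -0.1]])

```text
t: 0.7
tool_pos: [0.291, 0.4466, 0.1823]
orientation: [0.602, 3.083, -0.001]
force: [0.1, 0.4, 0.4]
opening: 0.0734
```

>>> move_arm(series=[[-0.5, -0.37, 0, 0, 0, 0, -0.1], [-1, -0.75, 0, 0, 0, 0, -0.1], [-1, -0.75, 0, 0, 0, 0, -0.1]])

```text
t: 1.0
tool_pos: [0.3557, 0.3392, 0.1826]
orientation: [0.603, 3.082, -0.001]
force: [0.9, -0.2, -1.2]
opening: 0.0493
```

>>> move_arm(series=[[-0.5, -0.37, 0, 0, 0, 0, -0.1], [-1, -0.75, 0, 0, 0, 0, -0.1], [-1, -0.75, 0, 0, 0, 0, -0.1]])

```text
t: 1.3
tool_pos: [0.4203, 0.232, 0.1827]
orientation: [0.604, 3.082, -0.001]
force: [-0.3, 0.4, 0.2]
opening: 0.042
```

>>> move_arm(series=[[-0.5, -0.37, 0, 0, 0, 0, -0.1], [-1, -0.75, 0, 0, 0, 0, -0.1], [-1, -0.75, 0, 0, 0, 0, -0.1]])

```text
t: 1.6
tool_pos: [0.4848, 0.1247, 0.1826]
orientation: [0.604, 3.082, -0.001]
force: [0.4, 1.6, -0.0]
opening: 0.0419
```

>>> move_arm(series=[[-0.48, -0.36, 0, 0, 0, 0.04, -0.1], [-0.48, -0.36, 0, 0, 0, 0.09, -0.1], [-0.48, -0.36, 0, 0, 0, 0.14, -0.1], [-0.48, -0.36, 0, 0, 0, 0.19, -0.1], [-0.48, -0.36, 0, 0, 0, 0.24, -0.1], [-0.48, -0.36, 0, 0, 0, 0.28, -0.1], [-0.48, -0.36, 0, 0, 0, 0.33, -0.1], [-0.48, -0.36, 0, 0, 0, 0.37, -0.1]])

```text
t: 2.4
tool_pos: [0.5143, 0.0765, 0.1825]
orientation: [2.202, 2.241, 0.0]
force: [-0.8, -1.2, 0.2]
opening: 0.0418
```

```bash
python3 - <<'E'
from h import *
p=sh(-.104,.085);
plan([p[0],p[1],.18],Rt(-6.3))
c=read_camera("wrist");cv2.imwrite("pics/w1.png",c["frame"][:,:,::-1])
print(wproj(c,sh(-.104,.085,.045)),wproj(c,sh(-.105,.04,.012)),read_state()["q"].round(2))
E
```

```text
shift [-0.003 -0.009  0.025] turn [0.     0.     0.0406] deg 7.3 tcp [0.5143 0.0765 0.1825] t 2.4
[[277.515995   203.32740596]] [[271.53505949 235.07201786]] [ 0.05 -0.09  1.71  0.    1.52  0.04]
```

View pics/w1.png

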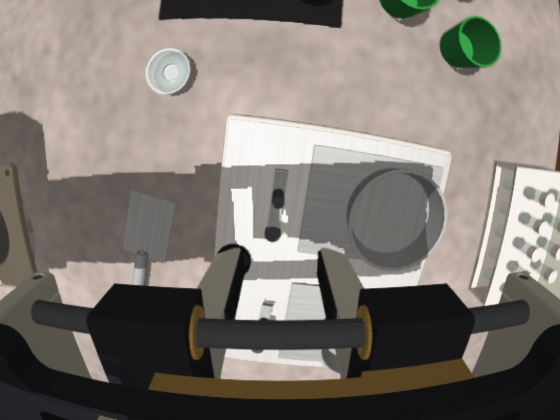

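>>> move_arm(series=[[0, -0.01, 0.3, 0, 0, 0.04, -0.1], [0, -0.01, 0.6, 0, 0, 0.04, -0.1], [0, -0.01, 0.8, 0, 0, 0.04, -0.1], [0, -0.01, 0.8, 0, 0, 0.04, -0.1]])

```text
t: 2.85
tool_pos: [0.5106, 0.0764, 0.099]
orientation: [-2.326, -2.106, 0.007]
force: [-0.9, -0.1, 0.1]
opening: 0.042
```

>>> move_arm(series=[[0, 0, 0.15, 0, 0, 0, -0.1], [0, 0, 0.34, 0, 0, 0, -0.1], [0, 0, 0.34, 0, 0, 0, -0.1]])

```text
t: 3.15
tool_pos: [0.5121, 0.0764, 0.0667]
orientation: [-2.33, -2.105, 0.003]
force: [-0.7, 0.1, -0.5]
opening: 0.0417
```

```bash
python3 - <<'E'
from h import *
s=read_state();print(s["force"])
p=sh(-.104,.085);
plan([p[0],p[1],.068],Rt(-6.3))
c=read_camera("wrist");crop(c,160,120,400,330,3,"w2.png")
E
```

```text
[-0.74080392  0.07363654 -0.51506096]
shift [-0.001  0.013 -0.013] turn [-0.0008  0.0001  0.0028] deg 0.5 tcp [0.5121 0.0764 0.0667] t 3.15
```

View pics/w2.png

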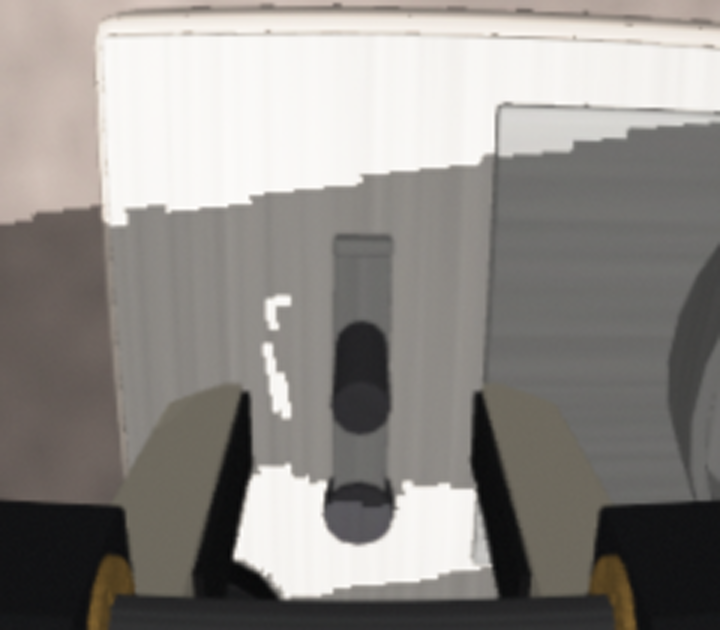

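```bash
python3 - <<'E'
from h import *
s=read_state();c=read_camera("wrist");Rm=R.from_rotvec(s["orientation"]).as_matrix()
for p in [[0,0,0],[0,0,-.0285]]: 
    q=s["tool_pos"]+Rm@p; print(q,(wproj(c,q)-[160,120])*3)
E
```

```text
[0.51284543 0.07649102 0.06807482] [[353.99677391 356.25552083]]
[0.51288023 0.07649308 0.0965748 ] [[353.18170556 410.69231225]]
```

>>> move_arm(series=[[0, 0.01, 0, 0, 0, 0, -1], [0, 0.01, 0, 0, 0, 0, -1], [0, 0.01, 0, 0, 0, 0, -1], [0, 0.01, 0, 0, 0, 0, -1], [0, 0.01, 0, 0, 0, 0, -1], [0, 0.01, 0, 0, 0, 0, -1], [0, 0.01, 0, 0, 0, 0, -1]], squeeze=5)

```text
t: 3.95
tool_pos: [0.5143, 0.0764, 0.0684]
orientation: [-2.332, -2.105, 0.0]
force: [-0.7, 0.5, -0.1]
opening: 0.0004
```

>>> move_arm(series=[[-0.005, 0.054, 0, 0, 0, 0.038, -1], [-0.016, 0.107, 0, 0, 0, 0.076, -1], [-0.034, 0.158, 0, 0, 0, 0.115, -1], [-0.057, 0.206, 0, 0, 0, 0.153, -1], [-0.086, 0.252, 0, 0, 0, 0.191, -1], [-0.121, 0.293, 0, 0, 0, 0.229, -1], [-0.16, 0.33, 0, 0, 0, 0.267, -1], [-0.207, 0.365, 0, 0, 0, 0.309, -1]])

```text
t: 4.75
tool_pos: [0.5486, 0.052, 0.0684]
orientation: [-3.046, -0.767, 0.0]
force: [0.2, 0.0, 0.2]
opening: 0.0005
```

```bash
python3 - <<'E'
from h import *
s=read_state();print(s["force"],s["opening"])
for a in (1.0,1.2,1.4,1.57,1.62):
    p=sh(-.105+.045*np.sin(a),.04+.045*np.cos(a),.018); plan(p,Rt(-6.3-np.degrees(a)+1.7))
E
```

```text
[0.2343597  0.03508736 0.20187275] 0.0004991276686472457
shift [-0.01   0.     0.004] turn [-0.      0.      0.0008] deg 0.2 tcp [0.5486 0.052  0.0684] t 4.75
shift [-0.022  0.089  0.004] turn [-0.      0.      0.0645] deg 11.6 tcp [0.5486 0.052  0.0684] t 4.75
shift [-0.051  0.174  0.004] turn [-0.      0.      0.1282] deg 23.1 tcp [0.5486 0.052  0.0684] t 4.75
shift [-0.089  0.241  0.004] turn [-0.      0.      0.1823] deg 32.8 tcp [0.5486 0.052  0.0684] t 4.75
shift [-0.102  0.259  0.004] turn [-0.      0.      0.1982] deg 35.7 tcp [0.5486 0.052  0.0684] t 4.75
```

The jaws closed on nothing, so I'll look.

```bash
python3 - <<'E'
from h import *
c=read_camera("wrist");crop(c,160,120,400,330,3,"w3.png")
c=read_camera("scene");crop(c,165,130,355,265,4,"s3.png")
E
```

```text
(no output)
```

View pics/w3.png

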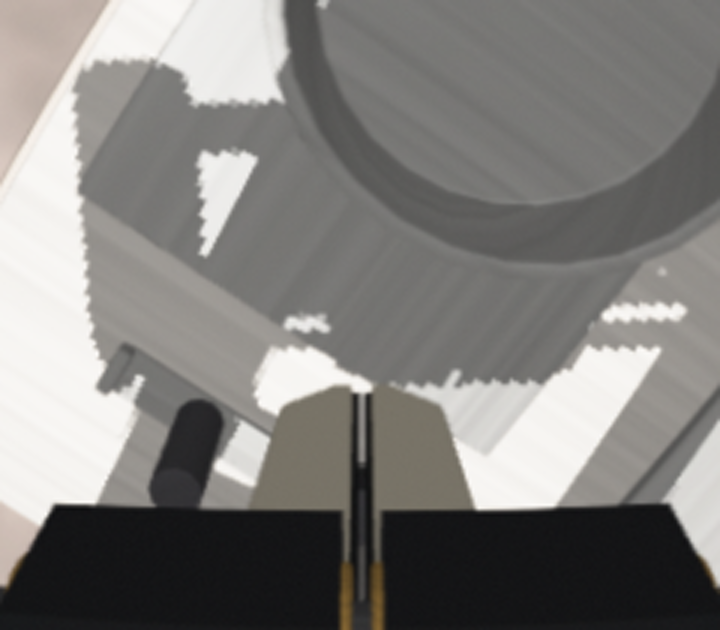

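View pics/s3.png

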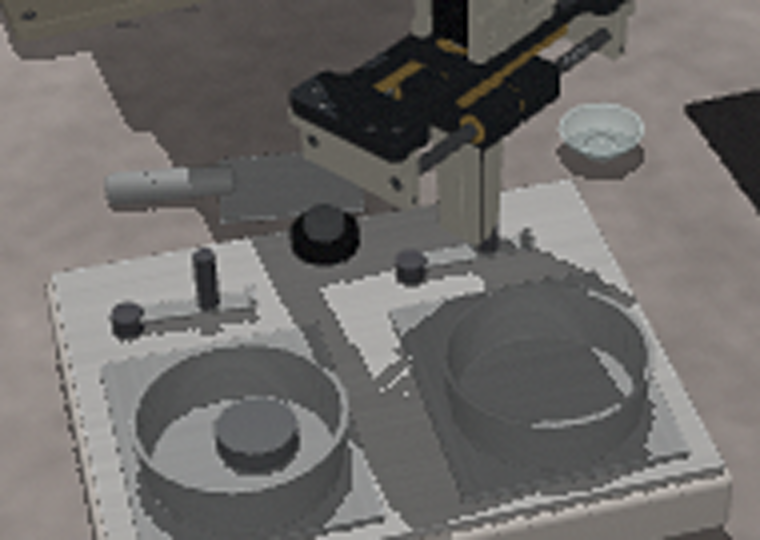

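```bash
cat >> h.py <<'E'
def wonz(c,uv,z):
    d=(np.array(uv,float)-c["K"][:2,2])/c["K"][0,0];th=np.hypot(*d)
    v=np.r_[d/th*np.sin(th),np.cos(th)];Rm=R.from_rotvec(c["rvec"]).as_matrix()
    o=-Rm.T@c["tvec"];v=Rm.T@v
    return o+v*(z-o[2])/v[2]
def insh(p): return np.r_[M2.T@(p[:2]-O),p[2]-.05]
E
python3 - <<'E'
from h import *
c=read_camera("wrist");s=read_state()
print(insh(s["tool_pos"]))
print("post top",insh(wonz(c,[160+177/3,120+487/3],.095)),"screwless tip of arm", insh(wonz(c,[160+115/3,120+370/3],.06)))
Rm=R.from_rotvec(s["orientation"]).as_matrix()
for y in (-.0175,.0175): print((wproj(c,s["tool_pos"]+Rm@[0,y,0])-[160,120])*3,(wproj(c,s["tool_pos"]+Rm@[.0075,y,0])-[160,120])*3)
E
```

```text
[-0.06642368  0.06482062  0.01833865]
post top [-0.10210553  0.08520634  0.045     ] screwless tip of arm [-0.10423274  0.10861277  0.01      ]
[[277.28819328 361.47482463]] [[276.13044631 330.22175127]]
[[433.26584908 360.72621853]] [[433.94871596 329.44112584]]
```

```bash
python3 - <<'E'
from h import *
s=read_state();c=read_camera("scene");Rm=R.from_rotvec(s["orientation"]).as_matrix()
for z in (0,-.015,-.03): print((proj(c,s["tool_pos"]+Rm@[0,0,z])-[165,130])*4)
print((proj(c,sh(-.104,.085,.045))-[165,130])*4, (proj(c,sh(-.104,.085,.01))-[165,130])*4)
crop(c,250,160,320,220,10,"s4.png")
print((proj(c,s["tool_pos"])-[250,160])*10)
E
```

```text
[[466.98365943 285.90172936]]
[[466.7551268  264.75520487]]
[[466.52257311 243.2366045 ]]
[[482.7121348  200.24852606]] [[482.91928928 249.30019678]]
[[317.45914858 414.75432339]]
```

View pics/s4.png

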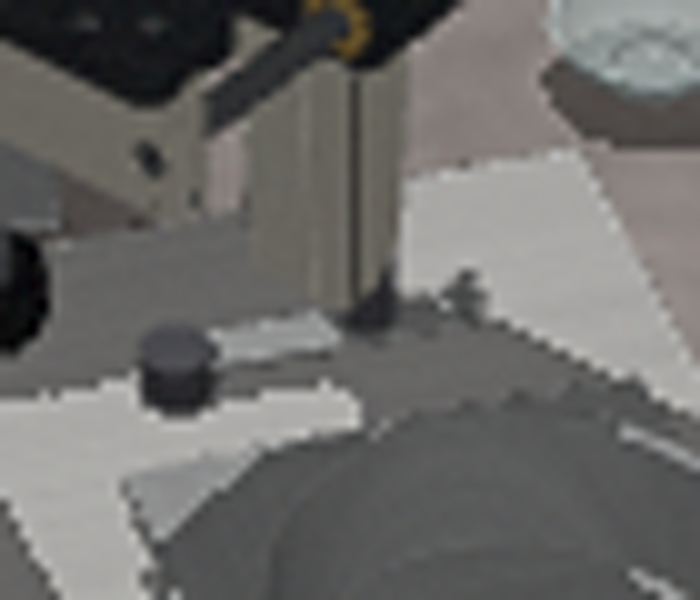

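```bash
python3 - <<'E'
import plant
print([n for n in dir(plant) if n[0]!='_'])
print(getattr(plant,'pinch_z',None))
from h import *
s=read_state();c=read_camera("scene");Rm=R.from_rotvec(s["orientation"]).as_matrix()
for x in(0.0075,.011):
  for z in (0,-.01,-.02,-.03): print(x,z,(proj(c,s["tool_pos"]+Rm@[x,0,z])-[250,160])*10)
E
```

```text
['IKError', 'close_job', 'pinch_z', 'read_camera', 'read_state']
0.0188
0.0075 0 [[344.96740606 427.89391721]]
0.0075 -0.01 [[344.74535808 392.71960124]]
0.0075 -0.02 [[344.5207121  357.13374024]]
0.0075 -0.03 [[344.29342226 321.12906901]]
0.011 0 [[357.56449669 434.34607405]]
0.011 -0.01 [[357.41548485 399.15515092]]
0.011 -0.02 [[357.26472684 363.55185039]]
0.011 -0.03 [[357.1121918  327.52888123]]
```

```bash
python3 - <<'E'
from h import *
s=read_state();c=read_camera("wrist");Rm=R.from_rotvec(s["orientation"]).as_matrix()
for y in (.0465,.021,0):
  for z in (0,-.02,-.03,-.035): print(y,z,[wproj(c,s["tool_pos"]+Rm@[x,y,z]).round(1).tolist() for x in(-.0075,0,.0075)])
E
```

```text
0.0465 0 [[[346.5, 250.0]], [[347.3, 240.0]], [[348.0, 229.7]]]
0.0465 -0.02 [[[352.3, 262.8]], [[353.3, 252.0]], [[354.3, 241.0]]]
0.0465 -0.03 [[[355.6, 270.0]], [[356.8, 258.9]], [[357.9, 247.4]]]
0.0465 -0.035 [[[357.4, 273.8]], [[358.6, 262.5]], [[359.8, 250.9]]]
0.021 0 [[[309.8, 250.5]], [[310.2, 240.3]], [[310.5, 229.9]]]
0.021 -0.02 [[[312.5, 263.5]], [[313.0, 252.6]], [[313.4, 241.4]]]
0.021 -0.03 [[[314.0, 270.9]], [[314.6, 259.6]], [[315.1, 248.0]]]
0.021 -0.035 [[[314.9, 274.8]], [[315.4, 263.4]], [[316.0, 251.5]]]
0 0 [[[279.0, 250.6]], [[279.0, 240.4]], [[279.0, 230.0]]]
0 -0.02 [[[278.9, 263.7]], [[278.9, 252.8]], [[278.9, 241.5]]]
0 -0.03 [[[278.9, 271.1]], [[278.9, 259.8]], [[278.8, 248.2]]]
0 -0.035 [[[278.9, 275.1]], [[278.8, 263.6]], [[278.8, 251.7]]]
```

The cameras and the missed grasp agree. The visible fingertips end about 31 mm short of the reported TCP, so the fingers closed just above the post top. I'll go back over the post and come down in small steps, watching the force.

>>> move_arm(series=[[0, 0, -0.3, 0, 0, 0, -0.1], [0, 0, -0.3, 0, 0, -0.045, -0.1], [0, 0, -0.3, 0, 0, -0.09, -0.1], [0, 0, -0.3, 0, 0, -0.135, -0.1], [0, 0, -0.3, 0, 0, -0.18, -0.1], [0, 0, -0.3, 0, 0, -0.225, -0.1], [0, 0, -0.3, 0, 0, -0.27, -0.1], [0, 0, -0.3, 0, 0, -0.309, -0.1]])

```text
t: 5.85
tool_pos: [0.5483, 0.0524, 0.0984]
orientation: [-2.323, -2.115, 0.0]
force: [0.6, -0.6, -0.3]
opening: 0.042
```

```bash
python3 - <<'E'
from h import *
plan(sh(-.1035,.085,.018),Rt(-6.3))
E
```

```text
shift [ 0.203 -0.365  0.304] turn [-0.     -0.      0.0052] deg 0.9 tcp [0.5483 0.0524 0.0984] t 5.85
```

>>> move_arm(series=[[0.2, -0.365, 0, 0, 0, 0.005, -0.1], [0.2, -0.365, 0.2, 0, 0, 0.005, -0.1], [0.2, -0.365, 0.36, 0, 0, 0.005, -0.1], [0.2, -0.365, 0.36, 0, 0, 0.005, -0.1]])

```text
t: 6.25
tool_pos: [0.512, 0.076, 0.0601]
orientation: [-2.344, -2.088, 0.005]
force: [-1.0, 0.3, 0.7]
opening: 0.0415
```

>>> move_arm(series=[[0, 0, 0.06, 0, 0, 0, -0.1], [0, 0, 0.06, 0, 0, 0, -0.1]])

```text
t: 6.45
tool_pos: [0.5143, 0.0757, 0.0565]
orientation: [-2.348, -2.088, -0.0]
force: [-0.3, -0.7, -0.1]
opening: 0.042
```

>>> move_arm(series=[[0, 0, 0.07, 0, 0, 0, -0.1], [0, 0, 0.07, 0, 0, 0, -0.1]])

```text
t: 6.65
tool_pos: [0.514, 0.0756, 0.0489]
orientation: [-2.348, -2.087, 0.001]
force: [-0.6, -0.7, 0.0]
opening: 0.0418
```

```bash
python3 - <<'E'
from h import *
c=read_camera("scene");crop(c,220,130,330,220,7,"s5.png")
c=read_camera("wrist");crop(c,160,120,400,330,3,"w5.png")
E
```

```text
(no output)
```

View pics/s5.png

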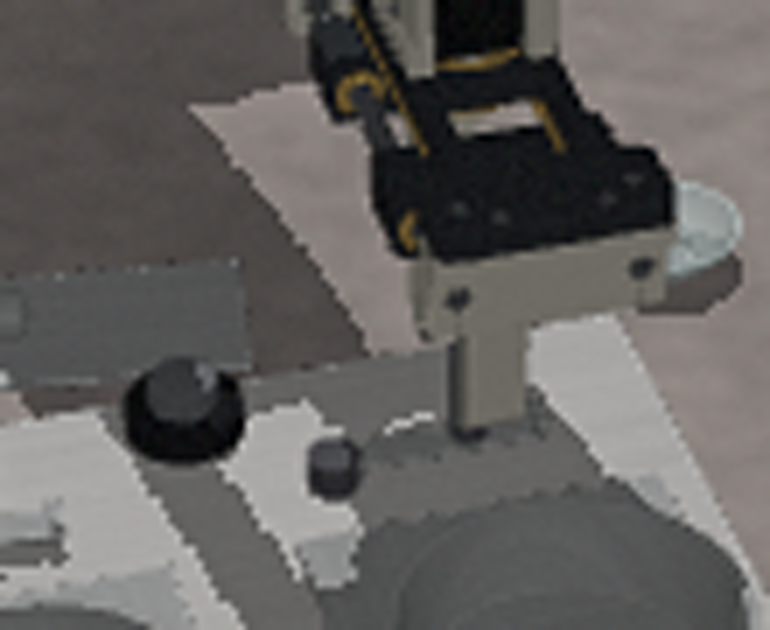

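View pics/w5.png

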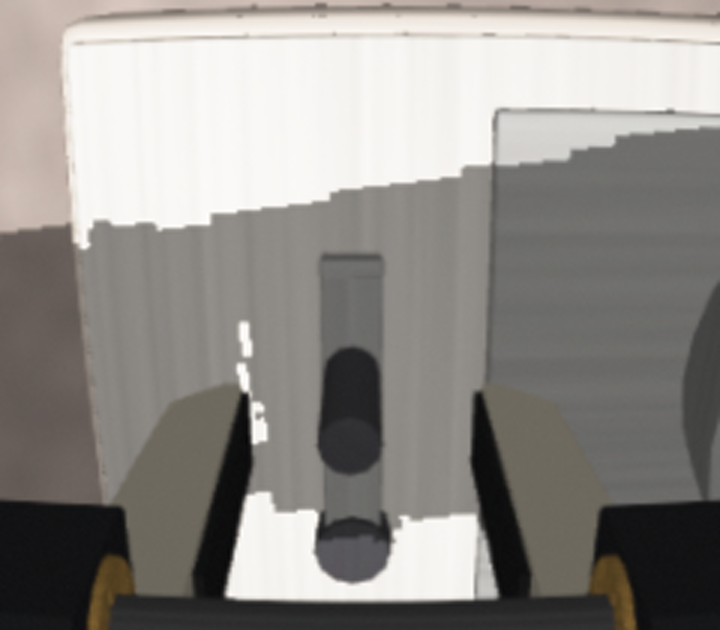

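>>> move_arm(series=[[0, 0, 0.05, 0, 0, 0, -0.1], [0, 0, 0.1, 0, 0, 0, -0.1], [0, 0, 0.1, 0, 0, 0, -1], [0, 0, 0.1, 0, 0, 0, -1], [0, 0, 0.1, 0, 0, 0, -1], [0, 0, 0.1, 0, 0, 0, -1], [0, 0, 0.1, 0, 0, 0, -1], [0, 0, 0.1, 0, 0, 0, -1]], squeeze=5)

```text
t: 7.55
tool_pos: [0.5142, 0.0759, 0.0396]
orientation: [-2.348, -2.087, -0.0]
force: [-2.1, 1.2, 0.7]
opening: 0.012
```

```bash
python3 - <<'E'
from h import *
s=read_state();c=read_camera("wrist");Rm=R.from_rotvec(s["orientation"]).as_matrix()
for x in (0.0075,.02,.0375):
  print(x,[(z,wproj(c,s["tool_pos"]+Rm@[x,.03,z])[0].round(0).tolist()) for z in(-.04,-.06,-.07,-.08,-.09,-.1,-.115)])
print(R.from_rotvec(s["orientation"]).inv().apply(-R.from_rotvec(c["rvec"]).as_matrix().T@c["tvec"]-s["tool_pos"]))
cc=read_camera("scene");crop(cc,200,60,340,200,5,"s6.png");np.save("/tmp/x.npy",0)
for z in(-.03,-.084,-.1,-.12):print(z,((proj(cc,s["tool_pos"]+Rm@[.0375,0,z])-[200,60])*5).tolist(),((proj(cc,s["tool_pos"]+Rm@[-.0375,.064,z])-[200,60])*5).tolist(),((proj(cc,s["tool_pos"]+Rm@[-.0375,.025,z])-[200,60])*5).tolist())
E
```

```text
0.0075 [(-0.04, [332.0, 253.0]), (-0.06, [338.0, 270.0]), (-0.07, [341.0, 280.0]), (-0.08, [345.0, 290.0]), (-0.09, [349.0, 303.0]), (-0.1, [354.0, 316.0]), (-0.115, [362.0, 341.0])]
0.02 [(-0.04, [333.0, 232.0]), (-0.06, [339.0, 247.0]), (-0.07, [343.0, 256.0]), (-0.08, [347.0, 265.0]), (-0.09, [352.0, 277.0]), (-0.1, [357.0, 289.0]), (-0.115, [366.0, 312.0])]
0.0375 [(-0.04, [335.0, 201.0]), (-0.06, [342.0, 212.0]), (-0.07, [346.0, 219.0]), (-0.08, [350.0, 227.0]), (-0.09, [356.0, 236.0]), (-0.1, [362.0, 246.0]), (-0.115, [373.0, 265.0])]
[ 0.08210048  0.00136005 -0.20225467]
-0.03 [[508.58550712186144, 631.552044261135]] [[385.8969110764784, 752.0794504917734]] [[362.32884192636476, 695.8241861742472]]
-0.084 [[510.6442944333327, 534.9927114638966]] [[384.0434955899457, 653.993917987986]] [[359.7699797328039, 598.4980165110056]]
-0.1 [[511.2791068344444, 505.21932906484125]] [[383.4707275233822, 623.6821712597109]] [[358.98006313124284, 568.4535860696946]]
-0.12 [[512.0894092884269, 467.2152749867088]] [[382.7387416545207, 584.9443791919232]] [[357.9711549685507, 530.0798247691139]]
```

View pics/s6.png

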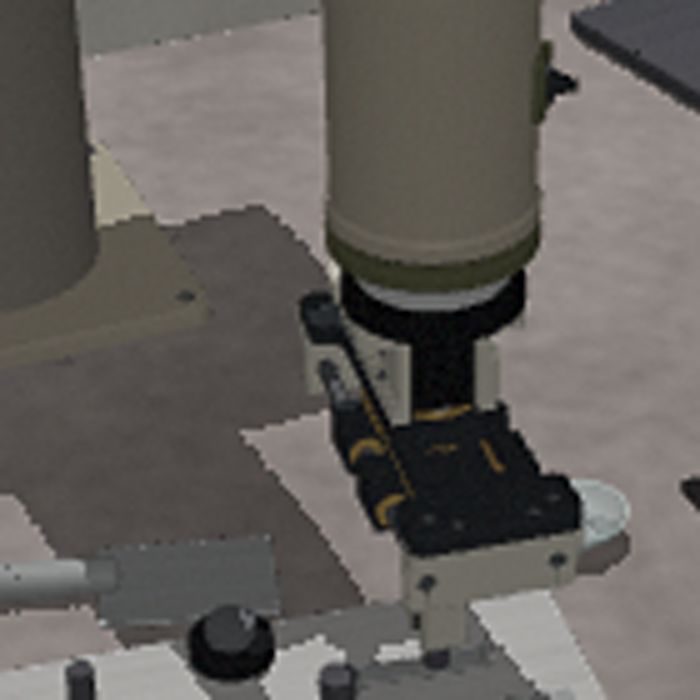

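The post is gripped at 12 mm, and the body's position in the picture also sits about 31 mm back. So the true tip is the reported TCP minus about 31 mm along tool z. Swinging the clip.

>>> move_arm(series=[[-0.005, 0.054, 0, 0, 0, 0.038, -1], [-0.016, 0.107, 0, 0, 0, 0.076, -1], [-0.034, 0.158, 0, 0, 0, 0.115, -1], [-0.057, 0.206, 0, 0, 0, 0.153, -1], [-0.086, 0.252, 0, 0, 0, 0.191, -1], [-0.121, 0.293, 0, 0, 0, 0.229, -1], [-0.16, 0.33, 0, 0, 0, 0.267, -1], [-0.207, 0.365, 0, 0, 0, 0.309, -1]])

```text
t: 8.45
tool_pos: [0.5474, 0.0506, 0.0394]
orientation: [-3.052, -0.743, 0.003]
force: [-5.4, -0.6, 3.6]
opening: 0.012
```

```bash
python3 - <<'E'
from h import *
s=read_state();print(s["force"],s["opening"])
for a in (1.15,1.3,1.45,1.57):
    p=sh(-.105+.045*np.sin(a),.04+.045*np.cos(a),-.0104); plan(p,Rt(-6.3-np.degrees(a)+1.7))
E
```

```text
[-5.36781408 -0.61888744  3.55486032] 0.011981439484293897
shift [ 0.001  0.06  -0.002] turn [-0.0001  0.0005  0.0436] deg 7.8 tcp [0.5474 0.0506 0.0394] t 8.45
shift [-0.015  0.126 -0.002] turn [-0.0001  0.0005  0.0913] deg 16.4 tcp [0.5474 0.0506 0.0394] t 8.45
shift [-0.041  0.188 -0.002] turn [-0.      0.0005  0.1391] deg 25.0 tcp [0.5474 0.0506 0.0394] t 8.45
shift [-0.068  0.235 -0.002] turn [-0.      0.0005  0.1773] deg 31.9 tcp [0.5474 0.0506 0.0394] t 8.45
```

>>> move_arm(series=[[0, 0.06, 0, 0, 0, 0.044, -1], [-0.015, 0.126, 0, 0, 0, 0.091, -1], [-0.041, 0.188, 0, 0, 0, 0.139, -1], [-0.07, 0.24, 0, 0, 0, 0.178, -1], [-0.07, 0.24, 0, 0, 0, 0.178, -1]])

```text
t: 8.95
tool_pos: [0.5518, 0.0259, 0.0391]
orientation: [3.139, -0.129, -0.004]
force: [-5.7, 0.7, 2.9]
opening: 0.0118
```

>>> move_arm(series=[[0, 0, 0, 0, 0, 0, -0.3], [0, 0, 0, 0, 0, 0, -0.3], [0, 0, 0, 0, 0, 0, -0.3], [0, 0, -0.5, 0, 0, 0, -0.3], [0, 0, -1, 0, 0, 0, -0.3], [0, 0, -1, 0, 0, 0, -0.3]])

```text
t: 9.55
tool_pos: [0.5583, 0.0262, 0.1483]
orientation: [3.139, -0.12, 0.021]
force: [0.0, 0.3, 0.8]
opening: 0.0328
```

```bash
python3 - <<'E'
from h import *
c=read_camera("wrist");cv2.imwrite("pics/w7.png",c["frame"][:,:,::-1])
crop(read_camera("top"),220,150,370,275,5,"t7.png")
for a in(1.4,1.57):print(a,wproj(c,sh(-.105+.045*np.sin(a),.04+.045*np.cos(a),.045)))
E
```

```text
1.4 [[271.14533772 224.53700981]]
1.57 [[280.30146322 224.08842386]]
```

View pics/w7.png

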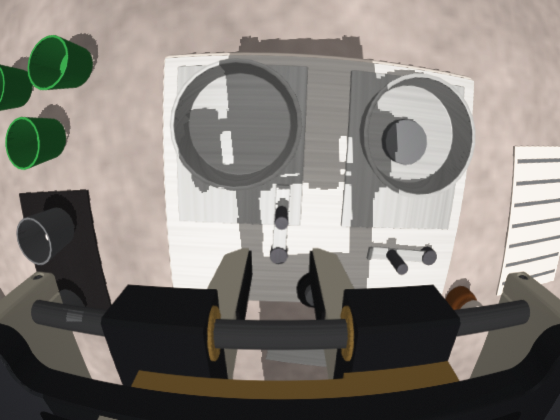

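View pics/t7.png

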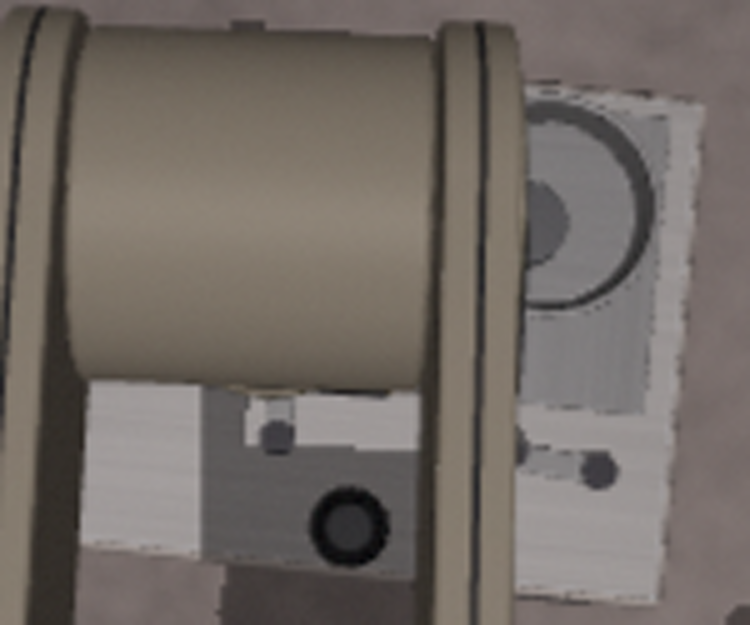

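The post is at (281,222), where 1.57 rad predicts (280,224), so the clip is square over the plate. Next is the far cup, taken with the gripper leaning 45° to the right.

```bash
cat >> h.py <<'E'
TO=.031
def gp(p,rot,back=0,st=None):
    "true grasp point p, backed off -> plan for claimed TCP"
    z=rot.as_matrix()[:,2]; return plan(np.array(p)+z*(.019+TO-back),rot,st)
E
python3 - <<'E'
from h import *
c=read_camera("top")
crop(c,120,195,220,305,5,"t8.png")
r=Rt(28,45); f=[.537,.3257,.038]
gp(f,r,.12); 
E
```

```text
shift [-0.127 -2.554  0.521] turn [ 0.2648  0.1453 -0.6384] deg 127.1 tcp [0.5533 0.0264 0.1396] t 9.7
```

View pics/t8.png

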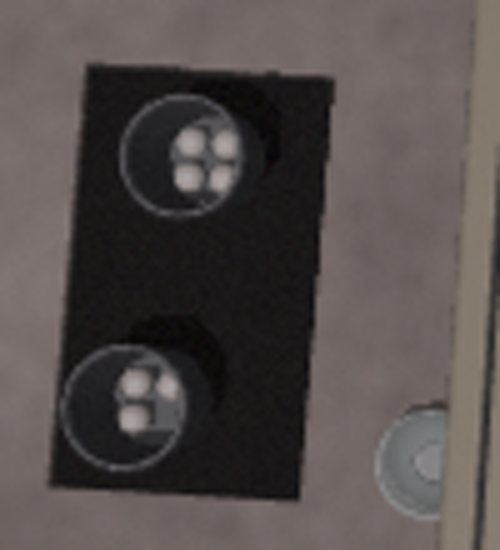

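>>> move_arm(series=[[0, 0, -0.5, 0, 0, 0, 0.9], [0, 0, -1, 0, 0, -0.045, 0.9], [0, 0, -1, 0, 0, -0.09, 0.9], [0, 0, -1, 0, 0, -0.135, 0.9], [0, 0, -1, 0, 0, -0.18, 0.9], [0, 0, -1, 0, 0, -0.225, 0.9], [0, 0, -1, 0, 0, -0.27, 0.9], [0, 0, -1, 0, 0, -0.315, 0.9]])

```text
t: 10.5
tool_pos: [0.5519, 0.0265, 0.2369]
orientation: [-2.814, -1.392, 0.005]
force: [0.3, -0.0, 0.1]
opening: 0.0873
```

>>> move_arm(series=[[0, 0, 0, 0, 0, -0.045, 0.9], [0, 0, 0, 0, 0, -0.09, 0.9], [0, 0, 0, 0, 0, -0.135, 0.9], [0, 0, 0, 0, 0, -0.18, 0.9], [0, 0, 0, 0, 0, -0.225, 0.9], [0, 0, 0, 0, 0, -0.27, 0.9], [0, 0, 0, 0, 0, -0.315, 0.9], [0, 0, 0, 0, 0, -0.36, 0.9]])

```text
t: 11.3
tool_pos: [0.5519, 0.0264, 0.2369]
orientation: [-1.629, -2.682, 0.003]
force: [-0.3, -0.9, 0.1]
opening: 0.0885
```

```bash
python3 - <<'E'
from h import *
r=Rt(28,45); f=[.537,.3257,.038]
gp(f,Rt(28,0),.12);gp(f,r,.12);print(read_state()["q"].round(2))
E
```

```text
shift [2.722 1.251 1.29 ] turn [-0.0011 -0.0006 -0.0031] deg 0.6 tcp [0.5519 0.0264 0.2369] t 11.3
shift [2.227 1.256 1.494] turn [ 2.000e-04  2.494e-01 -3.400e-03] deg 44.9 tcp [0.5519 0.0264 0.2369] t 11.3
[-0.04 -0.01  1.54 -0.    1.62 -0.52]
```

>>> move_arm(series=[[0.4, 0.25, 0, 0, 0, 0, 0.9], [0.8, 0.5, 0, 0, 0, 0, 0.9], [1, 0.6, 0, 0, 0, 0, 0.9]])

```text
t: 11.6
tool_pos: [0.5598, 0.1456, 0.2368]
orientation: [-1.636, -2.678, 0.002]
force: [0.2, 0.4, 0.4]
opening: 0.0881
```

>>> move_arm(series=[[0.4, 0.25, 0, 0, 0, 0, 0.9], [0.8, 0.5, 0, 0, 0.04, 0, 0.9], [1, 0.6, 0, 0, 0.085, 0, 0.9], [1, 0.6, 0, 0, 0.13, 0, 0.9], [1, 0.6, 0, 0, 0.175, 0, 0.9], [1, 0.6, 0, 0, 0.22, 0, 0.9], [1, 0.6, 0, 0, 0.25, 0, 0.9], [1, 0.6, 0, 0, 0.25, 0, 0.9]])

```text
t: 12.4
tool_pos: [0.5675, 0.2567, 0.2334]
orientation: [-1.267, -2.052, -0.518]
force: [-0.7, 0.1, -1.0]
opening: 0.0882
```

```bash
python3 - <<'E'
from h import *
r=Rt(28,45); f=[.537,.3257,.038]
gp(f,r,.12);gp(f,r,.0);print(read_state()["q"].round(2))
c=read_camera("wrist");cv2.imwrite("pics/w9.png",c["frame"][:,:,::-1]);print(wproj(c,[.537,.3257,.064]))
E
```

```text
shift [-0.856  0.063  1.208] turn [ 0.0024 -0.0021 -0.0068] deg 1.3 tcp [0.5675 0.2567 0.2334] t 12.4
shift [-0.865  0.054  2.408] turn [ 0.0024 -0.0021 -0.0068] deg 1.3 tcp [0.5675 0.2567 0.2334] t 12.4
[-0.08  0.45  1.24  0.68  1.87 -0.48]
[[283.5103137  236.30272486]]
```

View pics/w9.png

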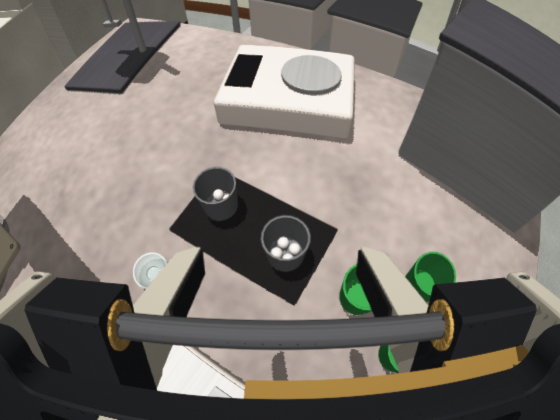

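```bash
python3 - <<'E'
from h import *
c=read_camera("top")
print(onz(c,[[165,181],[185,149],[145,150]],.06))
s=read_state();r=Rt(28,45)
f=np.array([.537,.3257,.038]);y=r.as_matrix()[:,1]
for p in onz(c,[[165,181]],.06): d=p-f; print(d@r.as_matrix())
E
```

```text
[[0.64979882 0.30707262 0.06      ]
 [0.7308494  0.25806299 0.06      ]
 [0.7291421  0.35895066 0.06      ]]
[-0.03351887  0.09085042 -0.06463157]
```

The near green cup's rim would come close to the gripper body at 45°, so I'll use a 35° lean and a slightly higher grasp.

```bash
python3 - <<'E'
from h import *
r=Rt(28,35); f=[.537,.3257,.042]
gp(f,r,.12);gp(f,r,.0)
E
```

```text
shift [-0.736  0.037  1.214] turn [ 0.0026 -0.0554 -0.0049] deg 10.0 tcp [0.5683 0.2587 0.2373] t 12.5
shift [-0.944  0.029  2.396] turn [ 0.0026 -0.0554 -0.0049] deg 10.0 tcp [0.5683 0.2587 0.2373] t 12.5
```

>>> move_arm(series=[[-0.35, 0.02, 0.2, 0, -0.03, 0, 0.9], [-0.65, 0.03, 0.5, 0, -0.055, -0.005, 0.9], [-0.7, 0.04, 0.9, 0, -0.055, -0.005, 0.9], [-0.71, 0.04, 1, 0, -0.055, -0.005, 0.9], [-0.71, 0.04, 1, 0, -0.055, -0.005, 0.9]])

```text
t: 13.0
tool_pos: [0.5612, 0.2809, 0.1184]
orientation: [-1.33, -2.22, -0.431]
force: [-0.5, 0.1, -0.4]
opening: 0.0883
```

```bash
python3 - <<'E'
from h import *
r=Rt(28,35); f=[.537,.3257,.042]
gp(f,r,.0)
c=read_camera("wrist");crop(c,120,100,440,340,2.4,"w10.png");print((wproj(c,[.537,.3257,.064])-[120,100])*2.4)
E
```

```text
shift [-0.024 -0.014  1.418] turn [ 0.0024 -0.0004  0.0016] deg 0.5 tcp [0.5612 0.2809 0.1184] t 13.0
[[378.49675149 228.34039463]]
```

View pics/w10.png

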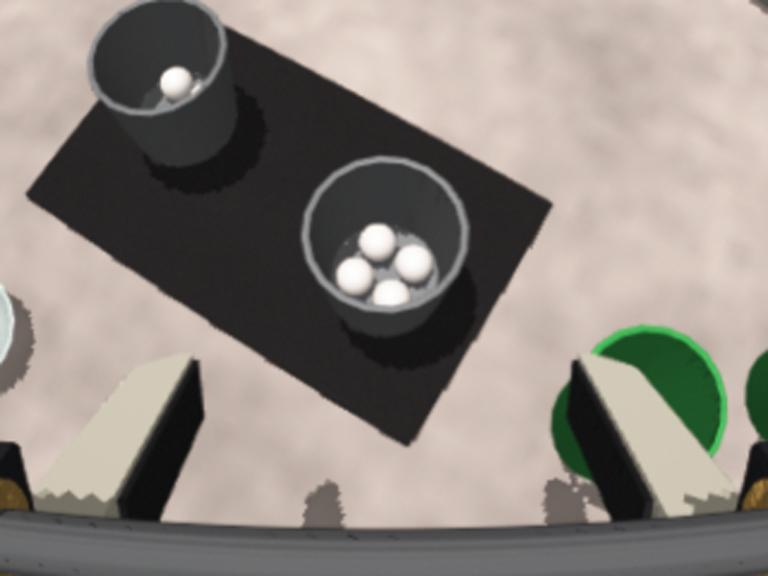

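>>> move_arm(series=[[0, 0, 0.35, 0, 0, 0, 0.9], [-0.01, 0, 0.7, 0, 0, 0, 0.9], [-0.02, -0.01, 1, 0, 0, 0, 0.9], [-0.02, -0.01, 1, 0, 0, 0, 0.9]])

```text
t: 13.45
tool_pos: [0.5348, 0.3289, 0.034]
orientation: [-1.332, -2.217, -0.43]
force: [-1.0, -0.1, -0.3]
opening: 0.0883
```

>>> move_arm(series=[[0, 0, 0.15, 0, 0, 0, 0.9], [0, 0, 0.3, 0, 0, 0, 0.9], [0, 0, 0.4, 0, 0, 0, 0.9], [0, 0, 0.4, 0, 0, 0, 0.9]])

```text
t: 13.85
tool_pos: [0.5253, 0.3493, 0.0017]
orientation: [-1.333, -2.217, -0.432]
force: [-0.4, -0.6, 0.2]
opening: 0.0884
```

```bash
python3 - <<'E'
from h import *
r=Rt(28,35); f=[.537,.3257,.042]
gp(f,r,.0);print(read_state()["force"])
c=read_camera("wrist");crop(c,120,100,440,340,2.4,"w11.png")
E
```

```text
shift [ 0.015 -0.007  0.019] turn [ 0.0028 -0.0007  0.0007] deg 0.5 tcp [0.5253 0.3493 0.0017] t 13.85
[-0.36531587 -0.62493375  0.19635152]
```

View pics/w11.png

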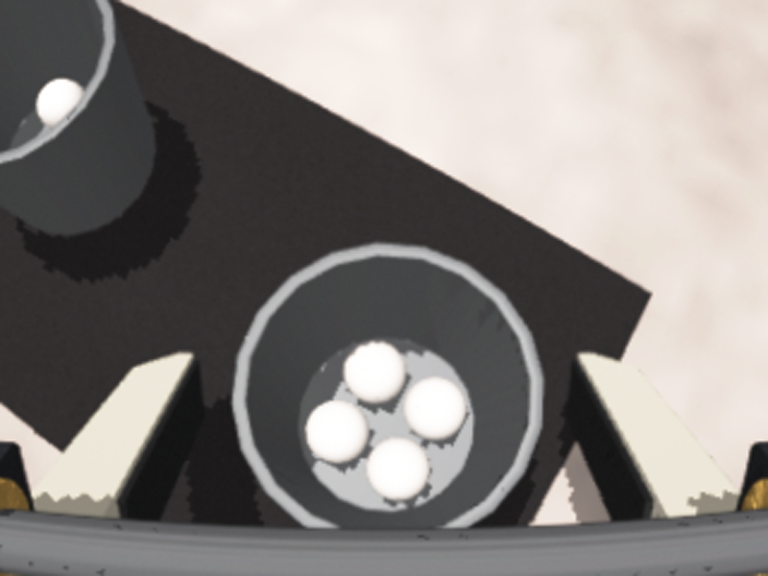

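>>> move_arm(series=[[0, 0, 0, 0, 0, 0, -0.2], [0, 0, 0, 0, 0, 0, -0.2], [0, 0, 0, 0, 0, 0, -0.2], [0, 0, 0, 0, 0, 0, -0.2], [0, 0, 0, 0, 0, 0, -0.2], [0, 0, 0, 0, 0, 0, -0.2], [0, 0, 0, 0, 0, 0, -0.2]], squeeze=18)

```text
t: 14.6
tool_pos: [0.5267, 0.3489, 0.0031]
orientation: [-1.334, -2.219, -0.435]
force: [0.2, -1.1, 3.2]
opening: 0.0591
```

```bash
python3 - <<'E'
from h import *
s=read_state();print(s["force"],s["opening"])
c=read_camera("wrist");crop(c,120,100,440,340,2.4,"w12.png")
c=read_camera("scene");crop(c,320,100,470,250,4,"s12.png")
p=s["tool_pos"]-R.from_rotvec(s["orientation"]).as_matrix()[:,2]*.05;print(p)
plan(s["tool_pos"]+[0,0,.1],R.from_rotvec(s["orientation"]),s)
E
```

```text
[ 0.24534984 -1.12111772  3.23459372] 0.05907153899475754
[0.53966958 0.32331489 0.04405631]
shift [ 0.575  0.011 -0.818] turn [0. 0. 0.] deg 0.0 tcp [0.5267 0.3489 0.0031] t 14.6
```

View pics/w12.png

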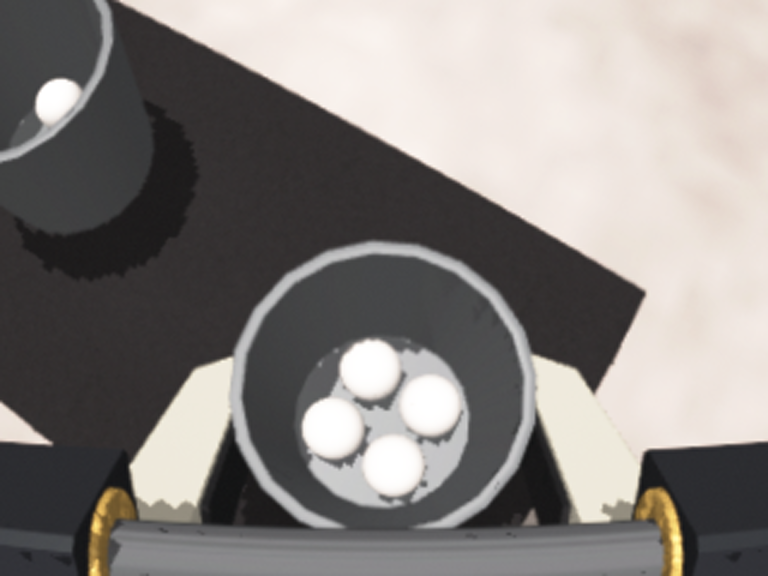

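View pics/s12.png

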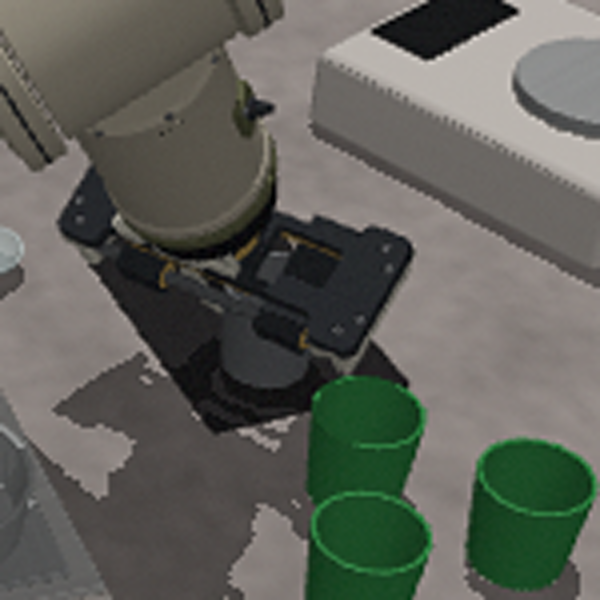

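>>> move_arm(series=[[0.15, 0, -0.2, 0, 0, 0, -0.2], [0.3, 0, -0.42, 0, 0, 0, -0.2], [0.45, 0, -0.65, 0, 0, 0, -0.2], [0.57, 0.01, -0.82, 0, 0, 0, -0.2], [0.57, 0.01, -0.82, 0, 0, 0, -0.2]])

```text
t: 15.2
tool_pos: [0.5288, 0.3491, 0.1061]
orientation: [-1.334, -2.222, -0.44]
force: [0.9, 1.1, -1.2]
opening: 0.059
```

```bash
python3 - <<'E'
from h import *
s=read_state();print(s["force"],s["opening"])
gp([.537,.30,.19],Rt(28,35));gp([.6345,.0155,.19],Rt(-2,35))
E
```

```text
[ 0.91959305  1.0669824  -1.1516774 ] 0.05902854198466322
shift [ 0.095 -0.151 -0.46 ] turn [ 0.0048 -0.      0.0019] deg 0.9 tcp [0.5288 0.3491 0.1061] t 15.2
shift [-2.367 -0.471 -2.191] turn [-0.0909 -0.0013  0.1383] deg 29.8 tcp [0.5288 0.3491 0.1061] t 15.2
```

>>> move_arm(series=[[-0.15, -0.03, -0.2, 0, 0, 0, -0.2], [-0.4, -0.08, -0.42, 0, 0, 0, -0.2], [-0.65, -0.13, -0.65, 0, 0, 0, -0.2], [-0.8, -0.16, -0.8, 0, 0, 0, -0.2]])

```text
t: 15.6
tool_pos: [0.5642, 0.2404, 0.1204]
orientation: [-1.335, -2.216, -0.432]
force: [-0.2, 0.4, -1.9]
opening: 0.0592
```

>>> move_arm(series=[[-0.2, -0.04, -0.2, 0, 0, 0, -0.2], [-0.45, -0.08, -0.42, 0, 0, 0, -0.2], [-0.7, -0.13, -0.65, 0, 0, 0, -0.2], [-0.8, -0.16, -0.75, 0, 0, 0, -0.2]])

```text
t: 16.0
tool_pos: [0.6012, 0.1363, 0.1361]
orientation: [-1.336, -2.216, -0.434]
force: [-0.4, 1.0, -0.8]
opening: 0.0587
```

```bash
python3 - <<'E'
from h import *
s=read_state();print(s["force"],s["opening"],s["q"].round(2))
gp([.6345,.0155,.19],Rt(-2,35))
E
```

```text
[-0.43928931  0.98406702 -0.77552094] 0.058711884856869886 [-0.18  0.51  1.25  0.49  1.76 -0.67]
shift [-0.723 -0.123 -0.667] turn [-0.0923 -0.0013  0.1365] deg 29.7 tcp [0.6012 0.1363 0.1361] t 16.0
```

>>> move_arm(series=[[-0.2, -0.03, -0.2, -0.02, 0, 0.03, -0.2], [-0.45, -0.07, -0.42, -0.045, 0, 0.065, -0.2], [-0.65, -0.1, -0.6, -0.07, 0, 0.1, -0.2], [-0.72, -0.12, -0.67, -0.092, -0.001, 0.136, -0.2], [-0.72, -0.12, -0.67, -0.092, -0.001, 0.136, -0.2]])

```text
t: 16.5
tool_pos: [0.6343, 0.0458, 0.1498]
orientation: [-1.909, -1.841, -0.603]
force: [0.0, 0.7, -2.6]
opening: 0.0589
```

```bash
python3 - <<'E'
from h import *
s=read_state();print(s["force"],s["opening"],s["q"].round(2))
for l,z in((35,.155),(10,.155),(-20,.155),(-40,.145),(-50,.14),(-65,.133)): print(l);gp([.6345,.0155,z],Rt(-2,l))
c=read_camera("scene");crop(c,165,80,355,295,3,"s13.png")
E
```

```text
[ 0.04721564  0.65429204 -2.58528899] 0.05890432432118999 [-0.38  0.35  1.44  0.57  1.59 -0.4 ]
35
shift [-0.218  0.013  0.284] turn [-0.     -0.0005 -0.0004] deg 0.1 tcp [0.6343 0.0458 0.1498] t 16.5
10
shift [-0.43   0.013  0.236] turn [-1.000e-04 -1.394e-01 -4.000e-04] deg 25.1 tcp [0.6343 0.0458 0.1498] t 16.5
-20
shift [-0.628  0.014  0.07 ] turn [-2.000e-04 -3.061e-01 -4.000e-04] deg 55.1 tcp [0.6343 0.0458 0.1498] t 16.5
-40
shift [-0.758  0.014 -0.006] turn [-3.000e-04 -4.172e-01 -3.000e-04] deg 75.1 tcp [0.6343 0.0458 0.1498] t 16.5
-50
shift [-0.802  0.014 -0.051] turn [-3.000e-04 -4.727e-01 -3.000e-04] deg 85.1 tcp [0.6343 0.0458 0.1498] t 16.5
-65
shift [-0.836  0.014 -0.124] turn [-4.000e-04 -5.561e-01 -3.000e-04] deg 100.1 tcp [0.6343 0.0458 0.1498] t 16.5
```

View pics/s13.png

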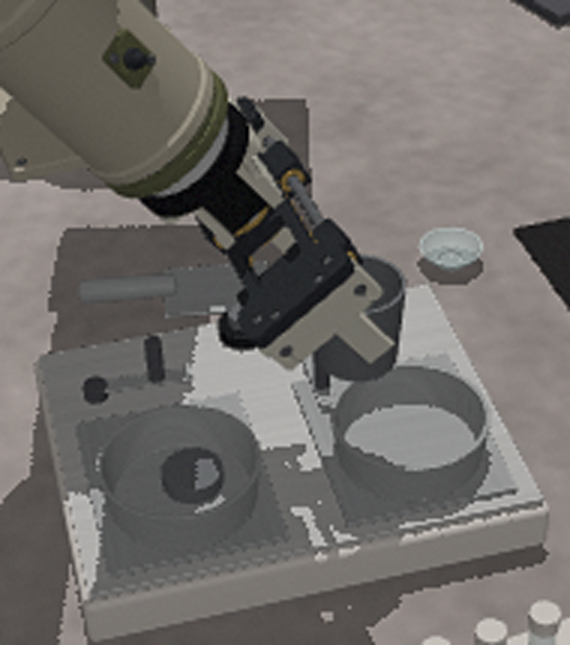

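>>> move_arm(series=[[-0.06, 0.01, 0.05, 0, -0.033, 0, -0.2], [-0.14, 0.01, 0.1, 0, -0.067, 0, -0.2], [-0.27, 0.01, 0.16, 0, -0.1, 0, -0.2], [-0.4, 0.01, 0.2, 0, -0.139, 0, -0.2], [-0.48, 0.01, 0.19, 0, -0.183, 0, -0.2], [-0.54, 0.01, 0.15, 0, -0.228, 0, -0.2], [-0.59, 0.01, 0.11, 0, -0.267, 0, -0.2], [-0.63, 0.01, 0.07, 0, -0.306, 0, -0.2]])

```text
t: 17.35
tool_pos: [0.6354, 0.0017, 0.1094]
orientation: [2.056, 2.004, -0.367]
force: [0.6, 0.1, -1.9]
opening: 0.0585
```

```bash
python3 - <<'E'
from h import *
s=read_state();print(s["force"],s["opening"],s["q"].round(2))
for l,z in((-40,.145),(-45,.142),(-50,.138),(-55,.135),(-60,.134),(-65,.133),(-70,.133)): print(l);gp([.6345,.0155,z],Rt(-2,l))
c=read_camera("scene");crop(c,165,80,355,295,3,"s14.png")
E
```

```text
[ 0.58299318  0.13381377 -1.91640505] 0.05854421548479401 [ 0.14  0.34  1.43 -0.35  1.44  0.23]
-40
shift [-0.163 -0.016  0.089] turn [ 0.0017 -0.1096  0.0025] deg 19.7 tcp [0.6354 0.0017 0.1094] t 17.35
-45
shift [-0.193 -0.016  0.1  ] turn [ 0.0018 -0.1374  0.0024] deg 24.7 tcp [0.6354 0.0017 0.1094] t 17.35
-50
shift [-0.218 -0.016  0.118] turn [ 0.002  -0.1652  0.0023] deg 29.7 tcp [0.6354 0.0017 0.1094] t 17.35
-55
shift [-0.244 -0.017  0.123] turn [ 0.0021 -0.193   0.0022] deg 34.7 tcp [0.6354 0.0017 0.1094] t 17.35
-60
shift [-0.276 -0.017  0.106] turn [ 0.0022 -0.2207  0.0022] deg 39.7 tcp [0.6354 0.0017 0.1094] t 17.35
-65
shift [-0.305 -0.017  0.086] turn [ 0.0023 -0.2485  0.0021] deg 44.7 tcp [0.6354 0.0017 0.1094] t 17.35
-70
shift [-0.334 -0.017  0.054] turn [ 0.0024 -0.2763  0.002 ] deg 49.7 tcp [0.6354 0.0017 0.1094] t 17.35
```

View pics/s14.png

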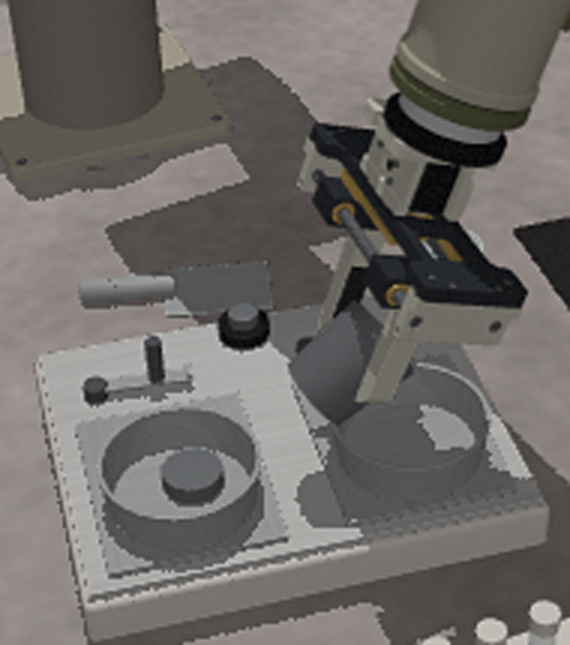

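>>> move_arm(series=[[-0.09, -0.016, 0.05, 0, -0.055, 0, -0.2], [-0.16, -0.016, 0.09, 0.002, -0.11, 0.002, -0.2], [-0.18, -0.016, 0.095, 0.002, -0.124, 0.002, -0.2], [-0.193, -0.016, 0.1, 0.002, -0.137, 0.002, -0.2], [-0.205, -0.016, 0.11, 0.002, -0.151, 0.002, -0.2], [-0.218, -0.016, 0.118, 0.002, -0.165, 0.002, -0.2], [-0.218, -0.016, 0.118, 0.002, -0.165, 0.002, -0.2], [-0.218, -0.016, 0.118, 0.002, -0.165, 0.002, -0.2]])

```text
t: 18.2
tool_pos: [0.6321, -0.024, 0.1038]
orientation: [1.743, 1.681, -0.81]
force: [0.2, -0.4, -1.2]
opening: 0.0587
```

```bash
python3 - <<'E'
from h import *
s=read_state();print(s["force"],s["opening"],s["q"].round(2))
for l,z in((-55,.135),(-60,.134),(-65,.133),(-70,.133),(-75,.135)): print(l);gp([.6345,.0155,z],Rt(-2,l))
c=read_camera("scene");crop(c,165,80,355,295,3,"s15.png")
E
```

```text
[ 0.1547657 -0.3680754 -1.1632406] 0.05873667086067208 [ 0.35  0.6   1.33 -0.78  1.62  0.52]
-55
shift [-0.028  0.01  -0.006] turn [-0.0015 -0.03    0.0004] deg 5.4 tcp [ 0.6321 -0.024   0.1038] t 18.2
-60
shift [-0.063  0.01  -0.006] turn [-0.0015 -0.0578  0.0004] deg 10.4 tcp [ 0.6321 -0.024   0.1038] t 18.2
-65
shift [-0.098  0.01  -0.009] turn [-0.0015 -0.0855  0.0005] deg 15.4 tcp [ 0.6321 -0.024   0.1038] t 18.2
-70
shift [-0.14   0.01  -0.022] turn [-0.0015 -0.1133  0.0006] deg 20.4 tcp [ 0.6321 -0.024   0.1038] t 18.2
-75
shift [-0.195  0.01  -0.052] turn [-0.0015 -0.1411  0.0006] deg 25.4 tcp [ 0.6321 -0.024   0.1038] t 18.2
```

View pics/s15.png

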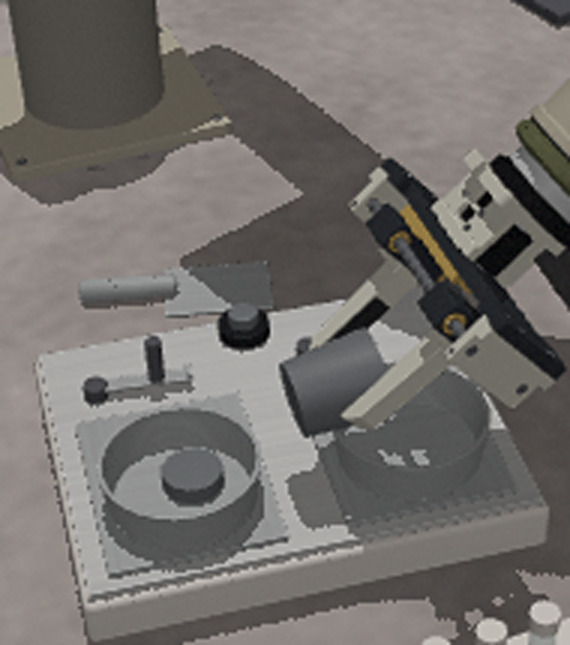

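>>> move_arm(series=[[-0.01, 0.01, -0.005, 0, -0.012, 0, -0.2], [-0.02, 0.01, -0.005, 0, -0.023, 0, -0.2], [-0.03, 0.01, -0.005, 0, -0.034, 0, -0.2], [-0.045, 0.01, -0.005, 0, -0.045, 0, -0.2], [-0.06, 0.01, -0.005, 0, -0.056, 0, -0.2], [-0.07, 0.01, -0.007, 0, -0.067, 0, -0.2], [-0.085, 0.01, -0.008, 0, -0.077, 0, -0.2], [-0.098, 0.01, -0.01, 0, -0.086, 0, -0.2]])

```text
t: 19.05
tool_pos: [0.6331, -0.0307, 0.1129]
orientation: [1.554, 1.495, -0.998]
force: [0.5, -0.8, -2.0]
opening: 0.059
```

```bash
python3 - <<'E'
from h import *
s=read_state();print(s["force"],s["opening"],s["q"].round(2))
c=read_camera("scene");crop(c,165,80,355,295,3,"s16.png")
c=read_camera("wrist");crop(c,120,100,440,340,2.4,"w16.png")
E
```

```text
[ 0.5223662  -0.79583238 -1.99656863] 0.05897099855362807 [ 0.42  0.78  1.24 -0.98  1.75  0.6 ]
```

View pics/s16.png

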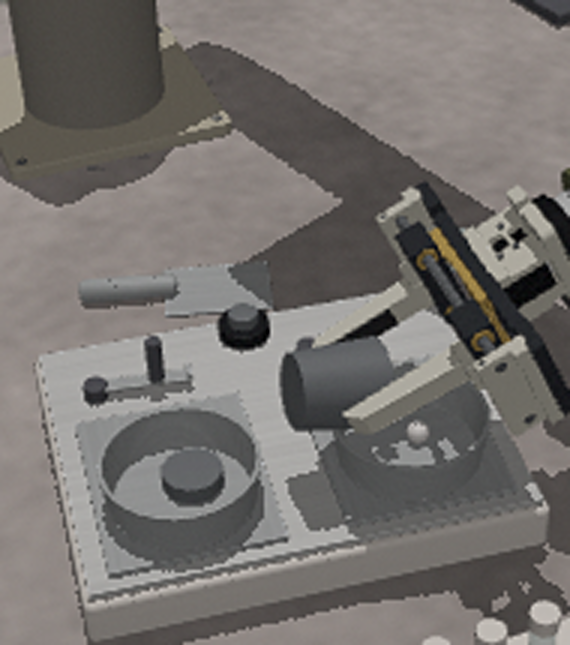

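View pics/w16.png

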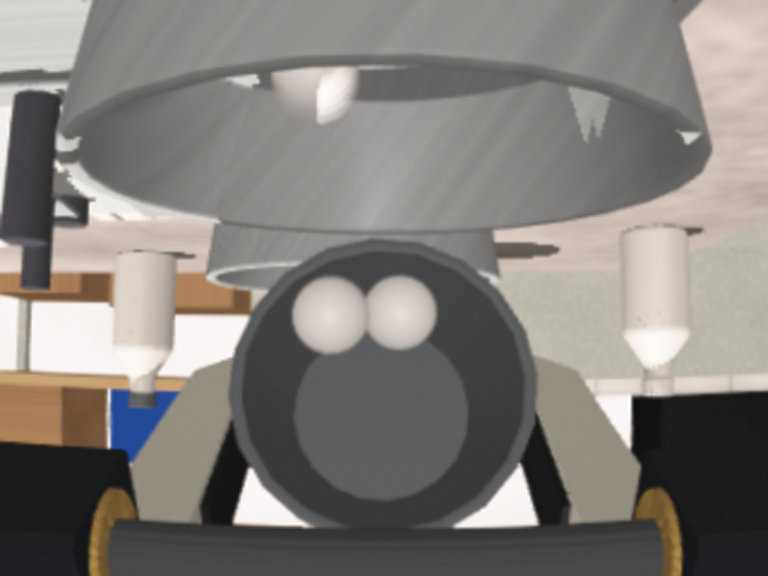

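Pouring works: two balls are still rolling out and the others are in the bowl. I'll tilt slightly more and wait.

>>> move_arm(series=[[0, 0, 0, 0, 0, 0, -0.2], [0, 0, 0, 0, 0, 0, -0.2], [-0.01, 0, -0.005, 0, -0.01, 0, -0.2], [-0.02, 0, -0.005, 0, -0.02, 0, -0.2], [-0.03, 0, -0.01, 0, -0.03, 0, -0.2], [-0.03, 0, -0.01, 0, -0.03, 0, -0.2], [-0.03, 0, -0.01, 0, -0.03, 0, -0.2], [-0.03, 0, -0.01, 0, -0.03, 0, -0.2]])

```text
t: 19.95
tool_pos: [0.6333, -0.031, 0.1162]
orientation: [1.488, 1.431, -1.054]
force: [0.4, -0.2, -0.5]
opening: 0.0591
```

```bash
python3 - <<'E'
from h import *
s=read_state();print(s["force"],s["opening"],s["q"].round(2))
c=read_camera("wrist");crop(c,120,100,440,340,2.4,"w17.png")
c=read_camera("scene");crop(c,165,80,355,295,3,"s17.png")
for l in (-60,-40,-10,20,35):print(l);gp([.6345,.0155,.16],Rt(-2,l))
E
```

```text
[ 0.3609441  -0.16554113 -0.50888062] 0.05906668859613115 [ 0.44  0.85  1.2  -1.04  1.8   0.62]
-60
shift [-0.163 -0.005 -0.092] turn [-0.0014  0.0587 -0.0006] deg 10.6 tcp [ 0.6334 -0.031   0.1165] t 20.05
-40
shift [-0.001 -0.006 -0.153] turn [-0.0013  0.1698 -0.0008] deg 30.6 tcp [ 0.6334 -0.031   0.1165] t 20.05
-10
shift [ 0.181 -0.007 -0.338] turn [-0.001   0.3364 -0.0012] deg 60.6 tcp [ 0.6334 -0.031   0.1165] t 20.05
20
shift [ 0.245 -0.008 -0.588] turn [-0.0007  0.5031 -0.0015] deg 90.6 tcp [ 0.6334 -0.031   0.1165] t 20.05
35
shift [ 0.227 -0.009 -0.717] turn [-5.000e-04  5.864e-01 -1.600e-03] deg 105.6 tcp [ 0.6334 -0.031   0.1165] t 20.05
```

View pics/w17.png

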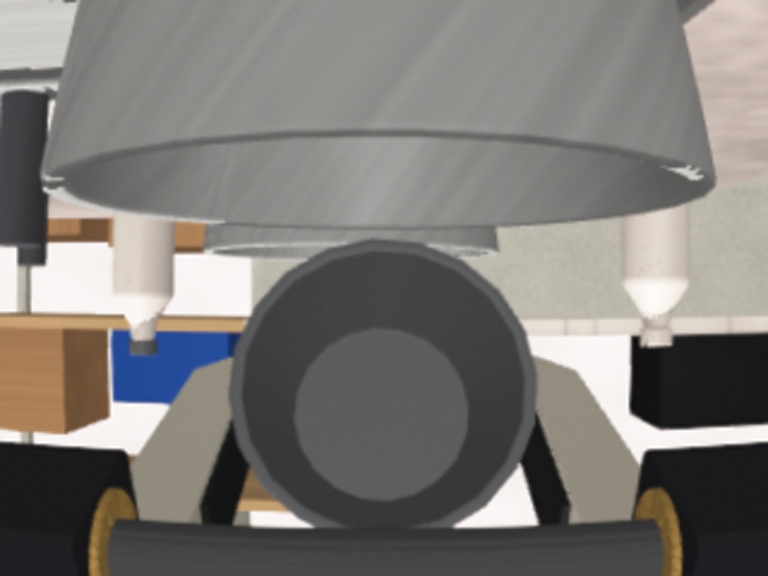

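View pics/s17.png

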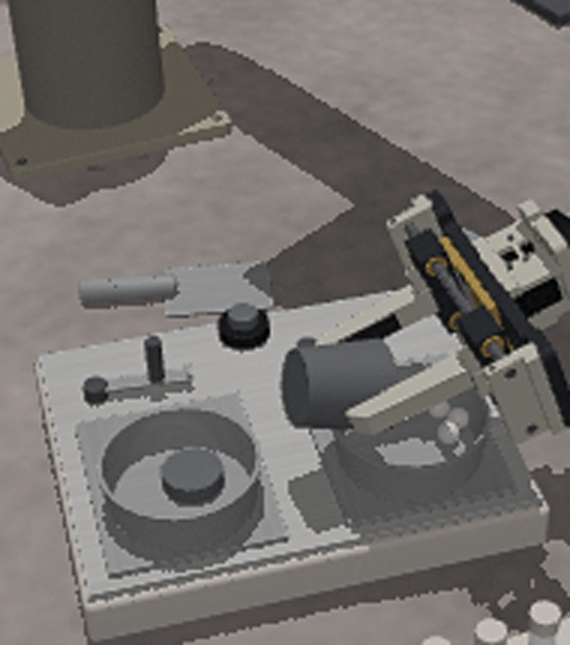

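>>> move_arm(series=[[-0.16, 0, -0.09, 0, 0.03, 0, -0.2], [-0.14, 0, -0.1, 0, 0.07, 0, -0.2], [-0.08, 0, -0.12, 0, 0.115, 0, -0.2], [-0.02, 0, -0.15, 0, 0.16, 0, -0.2], [0.04, 0, -0.2, 0, 0.205, 0, -0.2], [0.1, 0, -0.25, 0, 0.25, 0, -0.2], [0.15, 0, -0.3, 0, 0.295, 0, -0.2], [0.18, 0, -0.34, 0, 0.336, 0, -0.2]])

```text
t: 20.85
tool_pos: [0.6359, 0.0073, 0.1129]
orientation: [2.174, 2.089, -0.182]
force: [0.5, -0.3, -0.9]
opening: 0.0589
```

```bash
python3 - <<'E'
from h import *
s=read_state();print(s["force"],s["opening"],s["q"].round(2))
for y,l in ((-20,35),(-35,35)):gp([.6345,.0155,.18],Rt(y,l))
gp([.6345,-.1,.18],Rt(-30,35))
E
```

```text
[ 0.52945216 -0.26313141 -0.85868193] 0.0589012745541561 [ 0.04  0.29  1.45 -0.17  1.42  0.11]
shift [ 0.305  0.072 -0.317] turn [-0.0209  0.2466  0.099 ] deg 48.0 tcp [0.6359 0.0073 0.1129] t 20.85
shift [ 0.273  0.139 -0.312] turn [-0.0395  0.2415  0.1823] deg 54.9 tcp [0.6359 0.0073 0.1129] t 20.85
shift [-0.852  0.163 -0.117] turn [-0.0333  0.2436  0.1546] deg 52.3 tcp [0.6359 0.0073 0.1129] t 20.85
```

>>> move_arm(series=[[0.05, 0.02, -0.15, -0.004, 0.035, 0.02, -0.2], [-0.1, 0.05, -0.2, -0.008, 0.07, 0.04, -0.2], [-0.3, 0.08, -0.2, -0.013, 0.105, 0.06, -0.2], [-0.5, 0.1, -0.2, -0.018, 0.14, 0.08, -0.2], [-0.7, 0.13, -0.18, -0.023, 0.175, 0.105, -0.2], [-0.85, 0.16, -0.12, -0.028, 0.21, 0.13, -0.2], [-0.85, 0.16, -0.12, -0.033, 0.244, 0.155, -0.2], [-0.85, 0.16, -0.12, -0.033, 0.244, 0.155, -0.2]])

```text
t: 21.65
tool_pos: [0.6449, -0.0779, 0.1347]
orientation: [-2.38, -1.357, -0.738]
force: [-0.5, 0.8, -1.7]
opening: 0.0591
```

```bash
python3 - <<'E'
from h import *
s=read_state();print(s["force"],s["opening"],s["q"].round(2))
gp([.546,-.346,.15],Rt(-33,35))
E
```

```text
[-0.47069949  0.76323898 -1.73960948] 0.059083455797700364 [-0.58  0.21  1.62  0.62  1.39 -0.18]
shift [-2.219  0.521 -1.232] turn [-0.0102  0.0015  0.0101] deg 2.6 tcp [ 0.6449 -0.0779  0.1347] t 21.65
```

>>> move_arm(series=[[-0.25, 0.06, -0.14, 0, 0, 0, -0.2], [-0.55, 0.12, -0.3, 0, 0, 0, -0.2], [-0.8, 0.18, -0.43, 0, 0, 0, -0.2], [-0.95, 0.22, -0.52, 0, 0, 0, -0.2]])

```text
t: 22.05
tool_pos: [0.6122, -0.1807, 0.1263]
orientation: [-2.378, -1.372, -0.737]
force: [0.2, 0.1, 0.1]
opening: 0.059
```

>>> move_arm(series=[[-0.25, 0.06, -0.14, 0, 0, 0, -0.2], [-0.55, 0.12, -0.3, 0, 0, 0, -0.2], [-0.8, 0.18, -0.43, 0, 0, 0, -0.2], [-0.95, 0.22, -0.52, 0, 0, 0, -0.2]])

```text
t: 22.45
tool_pos: [0.5773, -0.2849, 0.1147]
orientation: [-2.377, -1.37, -0.737]
force: [1.1, 0.2, -1.1]
opening: 0.0589
```

```bash
python3 - <<'E'
from h import *
s=read_state();print(s["force"],s["opening"],s["q"].round(2))
gp([.546,-.346,.1],Rt(-33,35))
c=read_camera("top");crop(c,340,180,470,300,5,"t18.png")
E
```

```text
[ 1.05713742  0.17070215 -1.0830566 ] 0.05886097245397471 [-0.89  0.42  1.41  0.56  1.56 -0.44]
shift [-0.644  0.051  0.232] turn [-0.0101  0.0025  0.013 ] deg 3.0 tcp [ 0.5773 -0.2849  0.1147] t 22.45
```

View pics/t18.png

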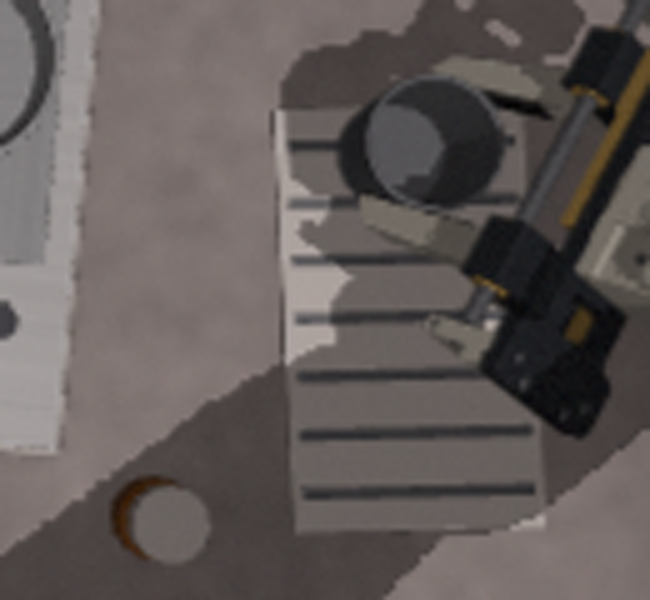

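>>> move_arm(series=[[-0.3, 0.02, 0.1, 0, 0, 0, -0.2], [-0.6, 0.04, 0.2, -0.005, 0, 0.006, -0.2], [-0.64, 0.05, 0.23, -0.01, 0.002, 0.013, -0.2], [-0.64, 0.05, 0.23, -0.01, 0.002, 0.013, -0.2]])

```text
t: 22.9
tool_pos: [0.5616, -0.3188, 0.0584]
orientation: [-2.415, -1.308, -0.761]
force: [-0.2, 0.9, -1.2]
opening: 0.0586
```

```bash
python3 - <<'E'
from h import *
s=read_state();print(s["force"],s["opening"])
gp([.546,-.346,.05],Rt(-33,35));gp([.546,-.346,.044],Rt(-33,35))
E
```

```text
[-0.15587553  0.87419604 -1.20490898] 0.05861078142767325
shift [-0.305  0.019  0.389] turn [-0.0007 -0.0005 -0.0009] deg 0.2 tcp [ 0.5616 -0.3188  0.0584] t 22.9
shift [-0.339  0.019  0.438] turn [-0.0007 -0.0005 -0.0009] deg 0.2 tcp [ 0.5616 -0.3188  0.0584] t 22.9
```

>>> move_arm(series=[[-0.15, 0.01, 0.19, 0, 0, 0, -0.2], [-0.28, 0.02, 0.36, 0, 0, 0, -0.2], [-0.305, 0.02, 0.39, 0, 0, 0, -0.2], [-0.32, 0.02, 0.41, 0, 0, 0, -0.2], [-0.33, 0.02, 0.425, 0, 0, 0, -0.2], [-0.34, 0.02, 0.437, 0, 0, 0, -0.2], [-0.34, 0.02, 0.437, 0, 0, 0, -0.2]])

```text
t: 23.6
tool_pos: [0.5624, -0.324, 0.0048]
orientation: [-2.417, -1.312, -0.763]
force: [0.1, 0.5, -1.3]
opening: 0.0589
```

```bash
python3 - <<'E'
from h import *
s=read_state();print(s["force"],s["opening"])
gp([.546,-.346,.044],Rt(-33,35))
c=read_camera("scene");crop(c,40,200,240,330,4,"s19.png")
E
```

```text
[ 0.13602978  0.45988513 -1.25720542] 0.05889489538442096
shift [ 0.001 -0.018  0.022] turn [0.0002 0.     0.    ] deg 0.0 tcp [ 0.5624 -0.324   0.0048] t 23.6
```

View pics/s19.png

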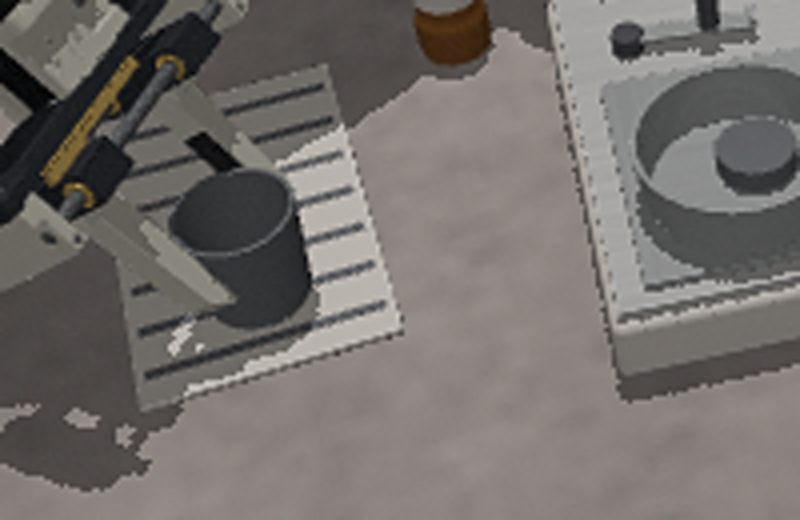

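>>> move_arm(series=[[-0.011, 0, 0.016, 0, 0, 0, -0.2], [-0.011, 0, 0.016, 0, 0, 0, -0.2], [-0.011, 0, 0.016, 0, 0, 0, -0.2]])

```text
t: 23.95
tool_pos: [0.5625, -0.3238, 0.0031]
orientation: [-2.417, -1.312, -0.764]
force: [-1.3, 1.0, 6.2]
opening: 0.0587
```

>>> move_arm(series=[[-0.008, 0, 0.011, 0, 0, 0, -0.2], [-0.008, 0, 0.011, 0, 0, 0, -0.2], [-0.008, 0, 0.011, 0, 0, 0, -0.2]])

```text
t: 24.25
tool_pos: [0.5626, -0.3236, 0.003]
orientation: [-2.415, -1.312, -0.765]
force: [-6.0, 4.3, 13.0]
opening: 0.0588
```

>>> move_arm(series=[[0.008, 0, -0.011, 0, 0, 0, -0.2], [0.009, 0, -0.013, 0, 0, 0, 0.9], [0.009, 0, -0.013, 0, 0, 0, 0.9], [0.009, 0, -0.013, 0, 0, 0, 0.9], [0.009, 0, -0.013, 0, 0, 0, 0.9], [0.009, 0, -0.013, 0, 0, 0, 0.9], [0.009, 0, -0.013, 0, 0, 0, 0.9]])

```text
t: 24.95
tool_pos: [0.5619, -0.3236, 0.0021]
orientation: [-2.417, -1.311, -0.762]
force: [-0.9, 0.6, -0.2]
opening: 0.0885
```

>>> move_arm(series=[[0, 0, -0.2, 0, 0, 0, 0.9], [0, 0, -0.5, 0, 0, 0, 0.9], [0, 0, -0.9, 0, 0, 0, 0.9], [0, 0, -1, 0, 0, 0, 0.9], [0, 0, -1, 0, 0, 0, 0.9]])

```text
t: 25.45
tool_pos: [0.5312, -0.3739, 0.0859]
orientation: [-2.421, -1.313, -0.764]
force: [-0.2, 0.4, 0.1]
opening: 0.0889
```

```bash
python3 - <<'E'
from h import *
s=read_state();print(s["force"],s["opening"])
c=read_camera("scene");crop(c,40,180,240,330,4,"s20.png")
c=read_camera("top");crop(c,120,140,400,305,2.8,"t20.png")
plan([.50,-.2,.25],Rt(0,0))
E
```

```text
[-0.21789253  0.38552524  0.14673973] 0.0889414319804611
shift [ 1.995 -1.191 -0.639] turn [ 0.0555 -0.1894 -0.1778] deg 47.8 tcp [ 0.5306 -0.3709  0.0828] t 25.55
```

View pics/s20.png

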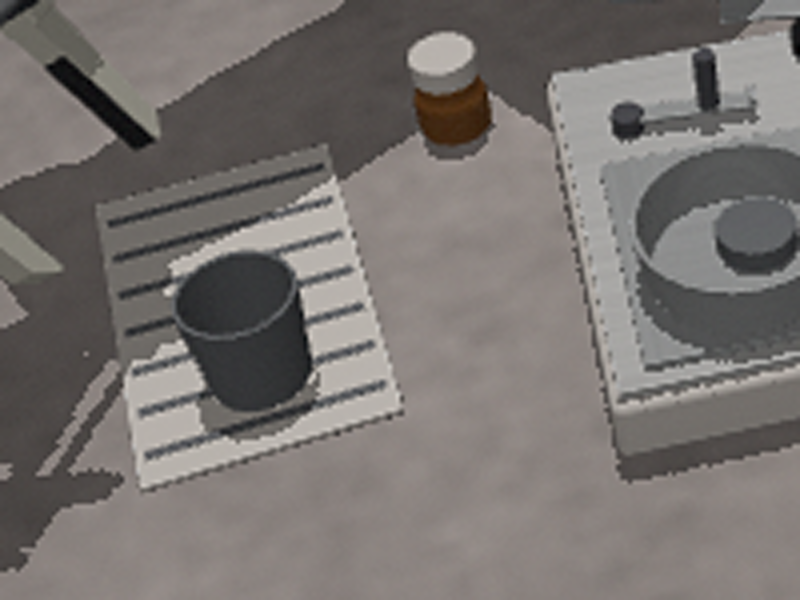

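View pics/t20.png

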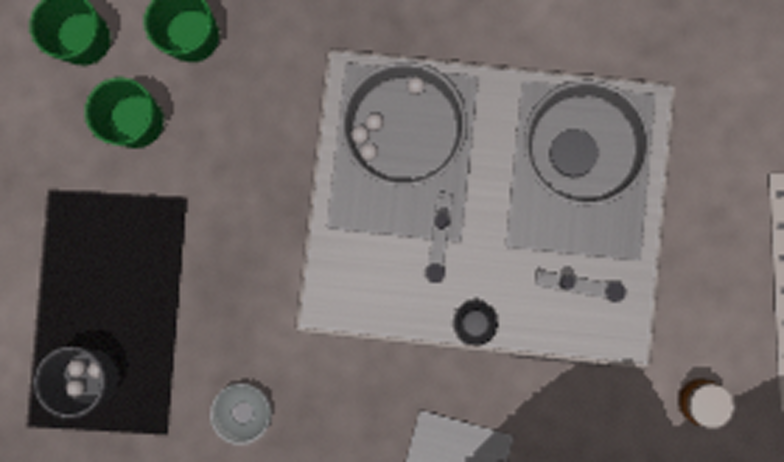

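Cup 1 is upright on the mat and 4 balls are in the left bowl. The clip is square, and the near cup (145,276) hasn't moved. Going for it.

>>> move_arm(series=[[0.25, 0, -0.4, 0, 0, 0, 0.9], [0.55, 0, -0.82, 0, 0, 0, 0.9], [0.65, 0, -1, 0, 0, 0, 0.9], [0.65, 0, -1, 0, 0, 0, 0.9]])

```text
t: 25.95
tool_pos: [0.53, -0.3757, 0.2064]
orientation: [-2.419, -1.316, -0.764]
force: [-0.2, 0.1, 0.6]
opening: 0.0885
```

```bash
python3 - <<'E'
from h import *
plan([.55,-.15,.22],Rt(-10,35))
E
```

```text
shift [ 1.722 -1.06   1.031] turn [ 0.0742  0.0007 -0.1038] deg 23.0 tcp [ 0.53   -0.3757  0.2064] t 25.95
```

>>> move_arm(series=[[0.3, -0.2, 0.2, 0, 0, 0, 0.9], [0.6, -0.4, 0.4, 0, 0, 0, 0.9], [0.86, -0.53, 0.5, 0, 0, 0, 0.9], [0.86, -0.53, 0.5, 0, 0, 0, 0.9]])

```text
t: 26.35
tool_pos: [0.5381, -0.2582, 0.2097]
orientation: [-2.41, -1.312, -0.76]
force: [0.5, -0.6, 0.4]
opening: 0.088
```

>>> move_arm(series=[[0.3, -0.2, 0.2, 0.02, 0, -0.03, 0.9], [0.6, -0.4, 0.4, 0.04, 0, -0.06, 0.9], [0.86, -0.53, 0.5, 0.06, 0, -0.085, 0.9], [0.86, -0.53, 0.5, 0.074, 0, -0.104, 0.9], [0.86, -0.53, 0.5, 0.074, 0, -0.104, 0.9]])

```text
t: 26.85
tool_pos: [0.5479, -0.15, 0.2178]
orientation: [-2.044, -1.717, -0.642]
force: [0.3, -0.6, -0.4]
opening: 0.0881
```

```bash
python3 - <<'E'
from h import *
print(read_state()["q"].round(2))
plan([.52,.1,.24],Rt(15,35))
E
```

```text
[-0.73  0.25  1.42  0.52  1.79 -0.52]
shift [ 2.1   -0.704  1.212] turn [ 0.0777 -0.0012 -0.1141] deg 24.9 tcp [ 0.5479 -0.15    0.2178] t 26.85
```

>>> move_arm(series=[[0.3, -0.1, 0.18, 0, 0, 0, 0.9], [0.65, -0.22, 0.38, 0, 0, 0, 0.9], [1, -0.33, 0.57, 0, 0, 0, 0.9], [1, -0.33, 0.57, 0, 0, 0, 0.9]])

```text
t: 27.25
tool_pos: [0.5342, -0.0293, 0.2303]
orientation: [-2.048, -1.714, -0.644]
force: [0.3, -0.2, -0.0]
opening: 0.088
```

>>> move_arm(series=[[0.3, -0.1, 0.18, 0.02, 0, -0.03, 0.9], [0.65, -0.22, 0.38, 0.04, 0, -0.06, 0.9], [1, -0.33, 0.57, 0.06, 0, -0.09, 0.9], [1, -0.33, 0.57, 0.078, 0, -0.114, 0.9], [1, -0.33, 0.57, 0.078, 0, -0.114, 0.9]])

```text
t: 27.75
tool_pos: [0.523, 0.0863, 0.2403]
orientation: [-1.591, -2.07, -0.503]
force: [1.1, -0.9, 0.1]
opening: 0.0884
```

```bash
python3 - <<'E'
from h import *
print(read_state()["q"].round(2))
gp([.414,.351,.042],Rt(35,35),.12)
E
```

```text
[-0.33  0.14  1.51  0.52  1.83 -0.54]
shift [ 1.202 -0.234  2.569] turn [ 0.0641 -0.0007 -0.0914] deg 20.1 tcp [0.523  0.0863 0.2403] t 27.75
```

>>> move_arm(series=[[0.35, -0.08, 0.3, 0.015, 0, -0.02, 0.9], [0.7, -0.15, 0.6, 0.03, 0, -0.045, 0.9], [1, -0.2, 0.9, 0.048, 0, -0.07, 0.9], [1, -0.2, 0.9, 0.064, 0, -0.091, 0.9], [1, -0.2, 0.9, 0.064, 0, -0.091, 0.9]])

```text
t: 28.25
tool_pos: [0.4692, 0.2099, 0.2243]
orientation: [-1.193, -2.28, -0.377]
force: [-1.4, 0.6, 0.5]
opening: 0.0882
```

```bash
python3 - <<'E'
from h import *
s=read_state();print(s["q"].round(2))
gp([.414,.351,.042],Rt(35,35),.12);gp([.414,.351,.042],Rt(35,35),0)
c=read_camera("wrist");crop(c,120,100,440,340,2.4,"w21.png");print((wproj(c,[.414,.351,.064])-[120,100])*2.4)
E
```

```text
[-0.06  0.16  1.52  0.49  1.84 -0.63]
shift [0.159 0.353 1.639] turn [ 0.0006 -0.0005 -0.0011] deg 0.2 tcp [0.4692 0.2099 0.2243] t 28.25
shift [0.157 0.351 2.839] turn [ 0.0006 -0.0005 -0.0011] deg 0.2 tcp [0.4692 0.2099 0.2243] t 28.25
[[447.22114213 130.26524901]]
```

View pics/w21.png

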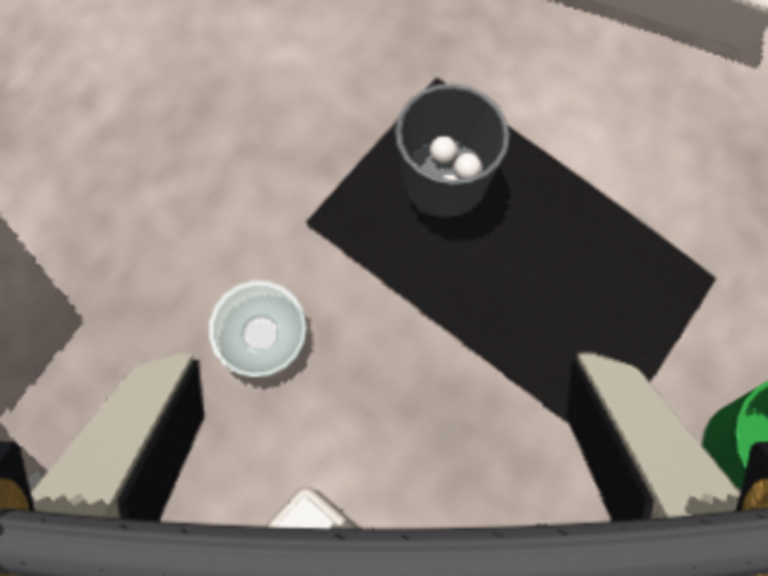

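Cup rim seen at (452,133) against the predicted (447,130). Approaching.

>>> move_arm(series=[[0.16, 0.35, 0.1, 0, 0, 0, 0.9], [0.16, 0.35, 0.5, 0, 0, 0, 0.9], [0.16, 0.35, 0.9, 0, 0, 0, 0.9], [0.16, 0.35, 1, 0, 0, 0, 0.9], [0.16, 0.35, 1, 0, 0, 0, 0.9]])

```text
t: 28.8
tool_pos: [0.457, 0.2868, 0.1518]
orientation: [-1.196, -2.278, -0.376]
force: [0.2, 0.4, -0.3]
opening: 0.088
```

>>> move_arm(series=[[0, 0, 0.3, 0, 0, 0, 0.9], [0, 0, 0.6, 0, 0, 0, 0.9], [0, 0, 0.8, 0, 0, 0, 0.9], [0, 0, 0.8, 0, 0, 0, 0.9]])

```text
t: 29.2
tool_pos: [0.4315, 0.3249, 0.0872]
orientation: [-1.194, -2.28, -0.377]
force: [-0.7, -0.2, 0.1]
opening: 0.0882
```

```bash
python3 - <<'E'
from h import *
gp([.414,.351,.042],Rt(35,35),0)
c=read_camera("wrist");crop(c,120,100,440,340,2.4,"w22.png");print((wproj(c,[.414,.351,.064])-[120,100])*2.4)
E
```

```text
shift [-0.003  0.003  1.05 ] turn [ 0.0009 -0.0005 -0.0013] deg 0.3 tcp [0.4315 0.3249 0.0872] t 29.2
[[382.14104985 250.38522834]]
```

View pics/w22.png

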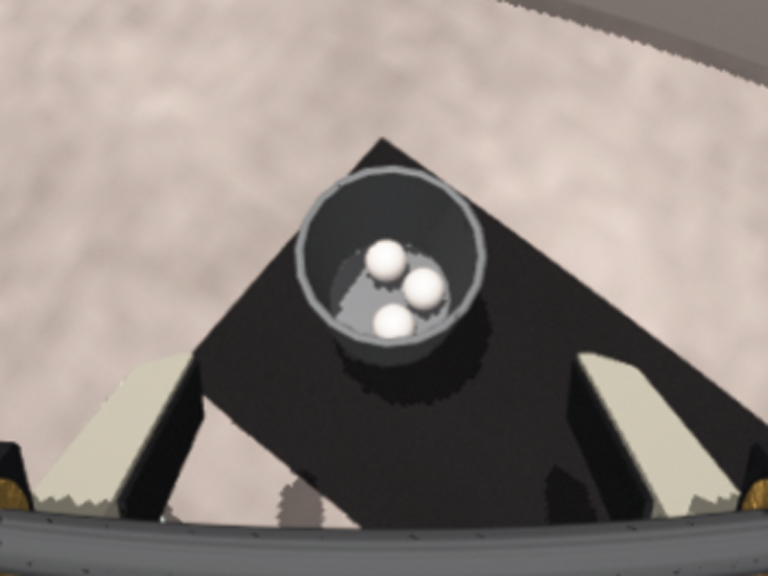

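>>> move_arm(series=[[0, 0, 0.3, 0, 0, 0, 0.9], [0, 0, 0.6, 0, 0, 0, 0.9], [0, 0, 0.85, 0, 0, 0, 0.9], [-0.01, 0, 1, 0, 0, 0, 0.9], [-0.01, 0, 1, 0, 0, 0, 0.9]])

```text
t: 29.75
tool_pos: [0.3996, 0.3718, 0.0051]
orientation: [-1.192, -2.281, -0.378]
force: [-0.4, 0.5, -0.0]
opening: 0.0882
```

>>> move_arm(series=[[0, 0, 0.03, 0, 0, 0, 0.5], [0, 0, 0.03, 0, 0, 0, -0.2], [0, 0, 0.03, 0, 0, 0, -0.2], [0, 0, 0.03, 0, 0, 0, -0.2], [0, 0, 0.03, 0, 0, 0, -0.2], [0, 0, 0.03, 0, 0, 0, -0.2], [0, 0, 0.03, 0, 0, 0, -0.2], [0, 0, 0.03, 0, 0, 0, -0.2]], squeeze=18)

```text
t: 30.55
tool_pos: [0.3995, 0.3736, 0.0035]
orientation: [-1.192, -2.283, -0.38]
force: [1.9, -2.8, 5.9]
opening: 0.0594
```

```bash
python3 - <<'E'
from h import *
s=read_state();print(s["force"],s["opening"])
gp([.414,.351,.042],Rt(35,35),0)
c=read_camera("wrist");crop(c,120,100,440,340,2.4,"w23.png")
plan(s["tool_pos"]+[0,0,.1],R.from_rotvec(s["orientation"]),s)
E
```

```text
[ 1.89114087 -2.77817586  5.87831051] 0.0593726294962938
shift [ 0.001 -0.011  0.03 ] turn [ 0.0014 -0.0001 -0.0003] deg 0.3 tcp [0.3995 0.3736 0.0035] t 30.55
shift [ 0.574  0.003 -0.819] turn [0. 0. 0.] deg 0.0 tcp [0.3995 0.3736 0.0035] t 30.55
```

View pics/w23.png

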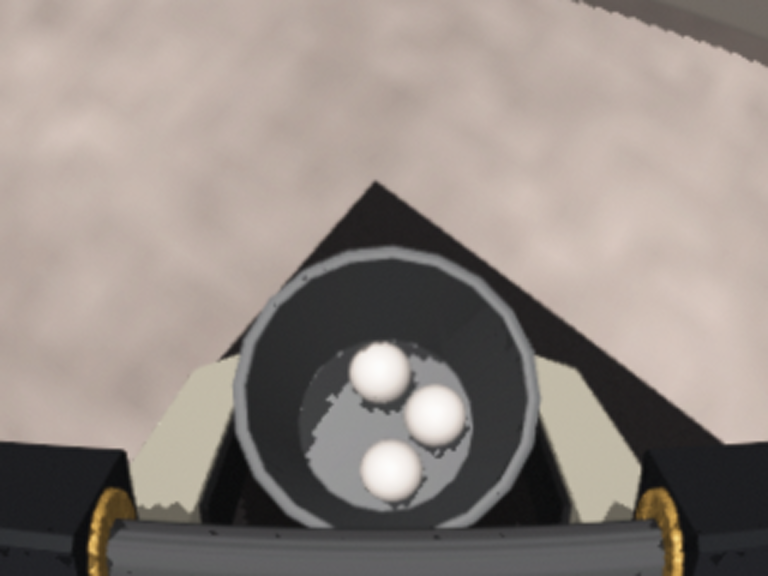

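Three balls in this cup, so seven in total. Lifting.

>>> move_arm(series=[[0.15, 0, -0.2, 0, 0, 0, -0.2], [0.3, 0, -0.42, 0, 0, 0, -0.2], [0.45, 0, -0.65, 0, 0, 0, -0.2], [0.6, 0, -0.86, 0, 0, 0, -0.2], [0.69, 0, -1, 0, 0, 0, -0.2], [0.69, 0, -1, 0, 0, 0, -0.2]])

```text
t: 31.2
tool_pos: [0.4003, 0.3731, 0.1263]
orientation: [-1.191, -2.285, -0.382]
force: [0.4, -0.1, -1.2]
opening: 0.0595
```

```bash
python3 - <<'E'
from h import *
s=read_state();print(s["force"],s["opening"])
gp([.6345,.0155,.19],Rt(35,35));
E
```

```text
[ 0.39676212 -0.09226412 -1.16454355] 0.05950943689659104
shift [-3.135 -0.12  -2.471] turn [0.0019 0.0002 0.0003] deg 0.3 tcp [0.4003 0.3731 0.1263] t 31.2
```

>>> move_arm(series=[[-0.15, -0.01, -0.12, 0, 0, 0, -0.2], [-0.4, -0.02, -0.31, 0, 0, 0, -0.2], [-0.65, -0.03, -0.5, 0, 0, 0, -0.2], [-0.9, -0.03, -0.7, 0, 0, 0, -0.2]])

```text
t: 31.6
tool_pos: [0.4607, 0.2764, 0.1278]
orientation: [-1.191, -2.28, -0.376]
force: [0.6, 0.0, -1.2]
opening: 0.059
```

>>> move_arm(series=[[-0.25, -0.01, -0.2, 0, 0, 0, -0.2], [-0.5, -0.02, -0.4, 0, 0, 0, -0.2], [-0.75, -0.03, -0.6, 0, 0, 0, -0.2], [-0.9, -0.03, -0.7, 0, 0, 0, -0.2]])

```text
t: 32.0
tool_pos: [0.5245, 0.1802, 0.1335]
orientation: [-1.193, -2.28, -0.377]
force: [0.3, 0.0, -1.7]
opening: 0.059
```

```bash
python3 - <<'E'
from h import *
s=read_state();print(s["force"],s["opening"])
gp([.6345,.0155,.19],Rt(-2,35));
E
```

```text
[ 0.26149054  0.0110579  -1.73920224] 0.05896123344566794
shift [-1.343  0.137 -1.133] turn [-0.1173 -0.0005  0.1671] deg 36.7 tcp [0.5245 0.1802 0.1335] t 32.0
```

>>> move_arm(series=[[-0.25, 0.03, -0.2, -0.02, 0, 0.03, -0.2], [-0.5, 0.05, -0.42, -0.045, 0, 0.06, -0.2], [-0.75, 0.08, -0.63, -0.07, 0, 0.1, -0.2], [-0.95, 0.1, -0.8, -0.09, 0, 0.13, -0.2], [-0.95, 0.1, -0.8, -0.117, 0, 0.167, -0.2]])

```text
t: 32.5
tool_pos: [0.6044, 0.0834, 0.1439]
orientation: [-1.914, -1.836, -0.604]
force: [0.9, 0.6, -0.9]
opening: 0.059
```

```bash
python3 - <<'E'
from h import *
s=read_state();print(s["force"],s["opening"])
for l in (35,10,-20): gp([.6345,.0155,.16],Rt(-2,l))
E
```

```text
[ 0.86015583  0.60194874 -0.8799314 ] 0.05899004192812516
shift [-0.453  0.327 -0.015] turn [ 0.0008 -0.0005 -0.0018] deg 0.4 tcp [0.6044 0.0834 0.1439] t 32.5
shift [-0.664  0.328 -0.062] turn [ 0.0004 -0.1394 -0.0019] deg 25.1 tcp [0.6044 0.0834 0.1439] t 32.5
shift [-0.862  0.33  -0.229] turn [-1.00e-04 -3.06e-01 -2.00e-03] deg 55.1 tcp [0.6044 0.0834 0.1439] t 32.5
```

>>> move_arm(series=[[-0.25, 0.15, -0.05, 0, 0, 0, -0.2], [-0.5, 0.33, -0.06, 0, -0.033, 0, -0.2], [-0.56, 0.33, -0.06, 0, -0.075, -0.001, -0.2], [-0.63, 0.33, -0.06, 0, -0.115, -0.002, -0.2], [-0.71, 0.33, -0.09, 0, -0.16, -0.002, -0.2], [-0.77, 0.33, -0.13, 0, -0.21, -0.002, -0.2], [-0.82, 0.33, -0.18, 0, -0.257, -0.002, -0.2], [-0.86, 0.33, -0.23, 0, -0.306, -0.002, -0.2]])

```text
t: 33.3
tool_pos: [0.6334, 0.0016, 0.1155]
orientation: [2.06, 2.007, -0.357]
force: [-0.6, 0.4, -2.7]
opening: 0.0593
```

```bash
python3 - <<'E'
from h import *
s=read_state();print(s["force"],s["opening"],s["q"].round(2))
for l,z in((-40,.145),(-50,.138),(-55,.135),(-60,.134),(-65,.133),(-70,.133)): print(l);gp([.6345,.0155,z],Rt(-2,l))
E
```

```text
[-0.63707785  0.359685   -2.72190779] 0.05925299122475948 [ 0.14  0.32  1.43 -0.34  1.45  0.22]
-40
shift [-0.141  0.004  0.145] turn [ 0.0023 -0.1121  0.0021] deg 20.2 tcp [0.6334 0.0016 0.1155] t 33.3
-50
shift [-0.197  0.004  0.174] turn [ 0.0024 -0.1676  0.0019] deg 30.2 tcp [0.6334 0.0016 0.1155] t 33.3
-55
shift [-0.223  0.004  0.178] turn [ 0.0025 -0.1954  0.0018] deg 35.2 tcp [0.6334 0.0016 0.1155] t 33.3
-60
shift [-0.254  0.003  0.161] turn [ 0.0026 -0.2232  0.0017] deg 40.2 tcp [0.6334 0.0016 0.1155] t 33.3
-65
shift [-0.283  0.003  0.141] turn [ 0.0027 -0.2509  0.0016] deg 45.2 tcp [0.6334 0.0016 0.1155] t 33.3
-70
shift [-0.312  0.003  0.109] turn [ 0.0028 -0.2787  0.0015] deg 50.2 tcp [0.6334 0.0016 0.1155] t 33.3
```

>>> move_arm(series=[[-0.08, 0, 0.07, 0, -0.055, 0, -0.2], [-0.14, 0, 0.145, 0.002, -0.11, 0.002, -0.2], [-0.16, 0, 0.155, 0.002, -0.125, 0.002, -0.2], [-0.17, 0, 0.16, 0.002, -0.139, 0.002, -0.2], [-0.185, 0, 0.167, 0.002, -0.153, 0.002, -0.2], [-0.197, 0, 0.174, 0.002, -0.167, 0.002, -0.2], [-0.197, 0, 0.174, 0.002, -0.167, 0.002, -0.2], [-0.197, 0, 0.174, 0.002, -0.167, 0.002, -0.2]])

```text
t: 34.1
tool_pos: [0.6318, -0.0225, 0.104]
orientation: [1.741, 1.684, -0.806]
force: [-0.0, -0.1, -1.3]
opening: 0.0591
```

>>> move_arm(series=[[-0.01, 0, 0, 0, -0.012, 0, -0.2], [-0.02, 0, 0, 0, -0.023, 0, -0.2], [-0.03, 0, 0, 0, -0.034, 0, -0.2], [-0.045, 0, -0.003, 0, -0.045, 0, -0.2], [-0.06, 0, -0.005, 0, -0.056, 0, -0.2], [-0.07, 0, -0.008, 0, -0.067, 0, -0.2], [-0.085, 0, -0.01, 0, -0.077, 0, -0.2], [-0.095, 0, -0.012, 0, -0.086, 0, -0.2]])

```text
t: 34.9
tool_pos: [0.6324, -0.0278, 0.1139]
orientation: [1.552, 1.499, -0.992]
force: [-0.6, -0.6, -2.2]
opening: 0.0587
```

>>> move_arm(series=[[0, 0, 0, 0, 0, 0, -0.2], [0, 0, 0, 0, 0, 0, -0.2], [-0.01, 0, -0.005, 0, -0.01, 0, -0.2], [-0.02, 0, -0.005, 0, -0.02, 0, -0.2], [-0.03, 0, -0.01, 0, -0.03, 0, -0.2], [-0.03, 0, -0.01, 0, -0.03, 0, -0.2], [-0.03, 0, -0.01, 0, -0.03, 0, -0.2], [-0.03, 0, -0.01, 0, -0.03, 0, -0.2]])

```text
t: 35.7
tool_pos: [0.6326, -0.0281, 0.1172]
orientation: [1.487, 1.435, -1.049]
force: [0.7, -0.3, -1.3]
opening: 0.059
```

```bash
python3 - <<'E'
from h import *
s=read_state();print(s["force"],s["opening"],s["q"].round(2))
c=read_camera("wrist");crop(c,120,100,440,340,2.4,"w25.png")
c=read_camera("scene");crop(c,165,80,355,295,3,"s25.png")
for l in (-40,-10):print(l);gp([.6345,.0155,.16],Rt(-2,l))
E
```

```text
[ 0.74145355 -0.25381198 -1.29803858] 0.059033398505360705 [ 0.44  0.84  1.21 -1.04  1.8   0.62]
-40
shift [-0.     0.003 -0.123] turn [ 1.000e-04  1.689e-01 -4.000e-04] deg 30.4 tcp [ 0.6326 -0.0281  0.1176] t 35.8
-10
shift [ 0.182  0.003 -0.307] turn [ 1.000e-04  3.355e-01 -3.000e-04] deg 60.4 tcp [ 0.6326 -0.0281  0.1176] t 35.8
```

View pics/w25.png

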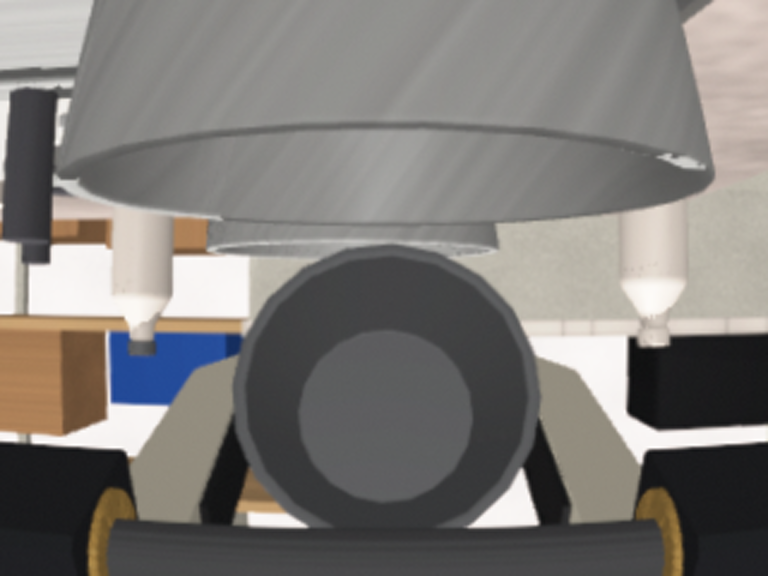

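View pics/s25.png

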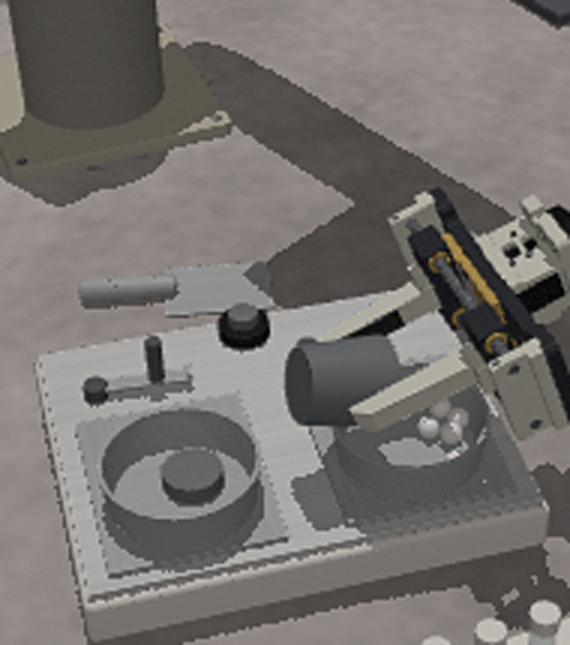

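Cup empty. Reversing the tilt and going to the drain mat.

>>> move_arm(series=[[-0.16, 0, -0.09, 0, 0.03, 0, -0.2], [-0.14, 0, -0.1, 0, 0.07, 0, -0.2], [-0.08, 0, -0.12, 0, 0.115, 0, -0.2], [-0.02, 0, -0.13, 0, 0.16, 0, -0.2], [0.04, 0, -0.17, 0, 0.205, 0, -0.2], [0.1, 0, -0.22, 0, 0.25, 0, -0.2], [0.15, 0, -0.27, 0, 0.295, 0, -0.2], [0.18, 0, -0.31, 0, 0.336, 0, -0.2]])

```text
t: 36.6
tool_pos: [0.6348, 0.0074, 0.113]
orientation: [2.17, 2.095, -0.178]
force: [0.1, -0.9, -1.5]
opening: 0.0588
```

>>> move_arm(series=[[0.05, 0.02, -0.15, -0.004, 0.035, 0.02, -0.2], [-0.1, 0.05, -0.2, -0.008, 0.07, 0.04, -0.2], [-0.3, 0.08, -0.2, -0.013, 0.105, 0.06, -0.2], [-0.5, 0.1, -0.2, -0.018, 0.14, 0.08, -0.2], [-0.7, 0.13, -0.18, -0.023, 0.175, 0.105, -0.2], [-0.85, 0.16, -0.12, -0.028, 0.21, 0.13, -0.2], [-0.85, 0.16, -0.12, -0.033, 0.244, 0.155, -0.2], [-0.85, 0.16, -0.12, -0.033, 0.244, 0.155, -0.2]])

```text
t: 37.4
tool_pos: [0.6442, -0.0778, 0.1345]
orientation: [-2.374, -1.36, -0.74]
force: [-0.5, -0.5, -1.1]
opening: 0.0589
```

```bash
python3 - <<'E'
from h import *
s=read_state();print(s["force"],s["opening"],s["q"].round(2))
gp([.436,-.346,.15],Rt(-36,35))
c=read_camera("top");crop(c,220,150,460,305,3.2,"t26.png")
E
```

```text
[-0.54431666 -0.46922257 -1.14853661] 0.05889943945827115 [-0.58  0.22  1.62  0.62  1.39 -0.19]
shift [-2.674 -0.418 -1.551] turn [-0.0207  0.0007  0.0247] deg 5.8 tcp [ 0.6442 -0.0778  0.1345] t 37.4
```

View pics/t26.png

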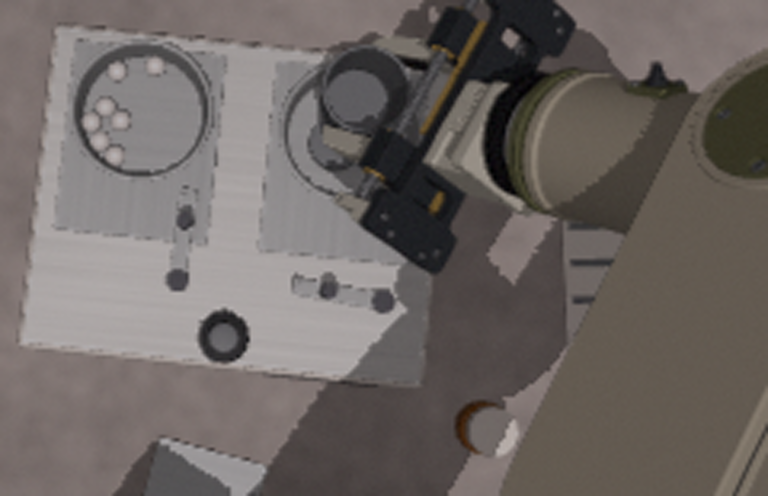

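All seven balls are in the bowl. Carrying cup 2 to the near slot.

>>> move_arm(series=[[-0.25, -0.04, -0.14, 0, 0, 0, -0.2], [-0.5, -0.08, -0.29, 0, 0, 0, -0.2], [-0.75, -0.12, -0.43, 0, 0, 0, -0.2], [-0.89, -0.14, -0.52, 0, 0, 0, -0.2]])

```text
t: 37.85
tool_pos: [0.5832, -0.1579, 0.1298]
orientation: [-2.371, -1.377, -0.738]
force: [0.4, -0.1, -1.0]
opening: 0.059
```

>>> move_arm(series=[[-0.25, -0.04, -0.14, 0, 0, 0, -0.2], [-0.5, -0.08, -0.29, 0, 0, 0, -0.2], [-0.75, -0.12, -0.43, 0, 0, 0, -0.2], [-0.89, -0.14, -0.52, 0, 0, 0, -0.2]])

```text
t: 38.25
tool_pos: [0.5198, -0.2404, 0.1214]
orientation: [-2.371, -1.375, -0.739]
force: [-0.4, 0.4, -1.3]
opening: 0.0587
```

```bash
python3 - <<'E'
from h import *
s=read_state();print(s["force"],s["opening"],s["q"].round(2))
gp([.436,-.346,.12],Rt(-36,35))
c=read_camera("scene");crop(c,40,160,240,310,4,"s27.png")
E
```

```text
[-0.38407199  0.3909013  -1.31051561] 0.05872468321653847 [-0.92  0.23  1.62  0.55  1.55 -0.49]
shift [-1.102 -0.172 -0.248] turn [-0.0205  0.0017  0.028 ] deg 6.3 tcp [ 0.5198 -0.2404  0.1214] t 38.25
```

View pics/s27.png

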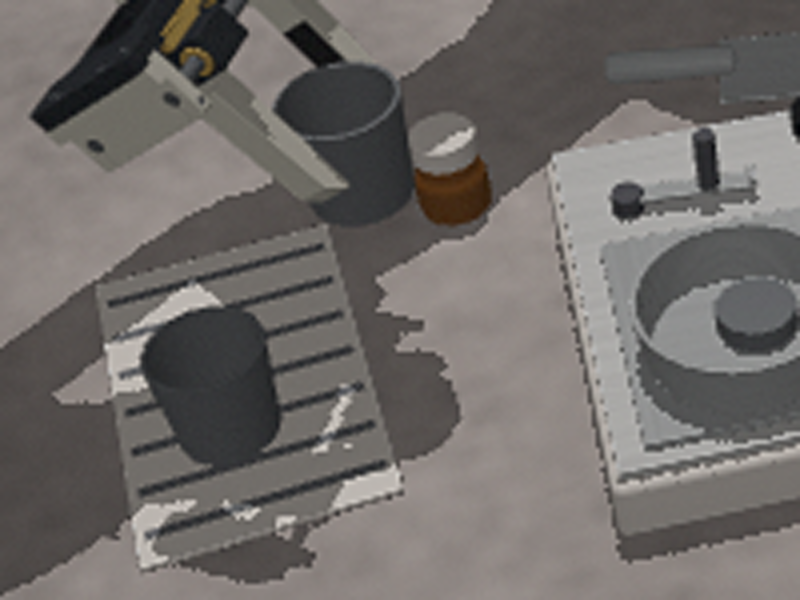

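Cup 1 has shifted since it was placed; this is the announced knock. Measuring it.

```bash
python3 - <<'E'
from h import *
c=read_camera("scene")
print("now",onz(c,[40+206/4,160+348/4],.064),"before",onz(c,[40+237/4,180+295/4],.064))
# mat corners in scene
print(onz(c,[[40+98/4,160+285/4],[40+325/4,160+225/4],[40+403/4,160+490/4],[40+145/4,160+572/4]],.004))
E
```

```text
now [[ 0.52475284 -0.35257332  0.064     ]] before [[ 0.55019655 -0.34057896  0.064     ]]
[[ 0.38217872 -0.40958225  0.004     ]
 [ 0.381141   -0.28245257  0.004     ]
 [ 0.60065783 -0.27879368  0.004     ]
 [ 0.60424665 -0.4056912   0.004     ]]
```

The knocked cup is at (.525,-.353), still fully on the mat. I'll place cup 2 at (.424,-.338), which leaves a clear gap.

```bash
python3 - <<'E'
from h import *
gp([.424,-.338,.12],Rt(-40,35))
E
```

```text
shift [-1.095 -0.297 -0.244] turn [-0.0329  0.0015  0.0457] deg 10.1 tcp [ 0.52   -0.2408  0.1213] t 38.35
```

>>> move_arm(series=[[-0.3, -0.08, -0.08, -0.01, 0, 0.01, -0.2], [-0.6, -0.16, -0.15, -0.02, 0, 0.025, -0.2], [-0.85, -0.24, -0.22, -0.033, 0, 0.046, -0.2], [-1, -0.3, -0.24, -0.033, 0.001, 0.046, -0.2], [-1, -0.3, -0.24, -0.033, 0.001, 0.046, -0.2]])

```text
t: 38.85
tool_pos: [0.4457, -0.3075, 0.083]
orientation: [-2.514, -1.172, -0.791]
force: [0.7, 0.9, -0.9]
opening: 0.0589
```

```bash
python3 - <<'E'
from h import *
print(read_state()["q"].round(2))
gp([.424,-.338,.08],Rt(-40,35));gp([.424,-.338,.046],Rt(-40,35))
E
```

```text
[-1.12  0.2   1.74  0.55  1.5  -0.55]
shift [-0.323  0.031  0.31 ] turn [-0.0006  0.     -0.0002] deg 0.1 tcp [ 0.4457 -0.3075  0.083 ] t 38.85
shift [-0.518  0.032  0.589] turn [-0.0006  0.     -0.0002] deg 0.1 tcp [ 0.4457 -0.3075  0.083 ] t 38.85
```

>>> move_arm(series=[[-0.15, 0.02, 0.1, 0, 0, 0, -0.2], [-0.32, 0.03, 0.31, 0, 0, 0, -0.2], [-0.42, 0.03, 0.45, 0, 0, 0, -0.2], [-0.49, 0.03, 0.55, 0, 0, 0, -0.2], [-0.51, 0.03, 0.58, 0, 0, 0, -0.2], [-0.52, 0.03, 0.59, 0, 0, 0, -0.2], [-0.52, 0.03, 0.59, 0, 0, 0, -0.2]])

```text
t: 39.55
tool_pos: [0.4434, -0.3164, 0.0061]
orientation: [-2.516, -1.173, -0.793]
force: [-0.4, -0.1, -0.7]
opening: 0.0589
```

>>> move_arm(series=[[-0.011, 0, 0.016, 0, 0, 0, -0.2], [-0.011, 0, 0.016, 0, 0, 0, -0.2], [-0.011, 0, 0.016, 0, 0, 0, -0.2]])

```text
t: 39.85
tool_pos: [0.4431, -0.3164, 0.0039]
orientation: [-2.516, -1.172, -0.792]
force: [0.6, 0.5, -0.4]
opening: 0.0594
```

>>> move_arm(series=[[-0.009, 0, 0.013, 0, 0, 0, -0.2], [-0.009, 0, 0.013, 0, 0, 0, -0.2], [-0.009, 0, 0.013, 0, 0, 0, -0.2]])

```text
t: 40.15
tool_pos: [0.4437, -0.3159, 0.0035]
orientation: [-2.514, -1.173, -0.795]
force: [-1.2, 3.6, 9.3]
opening: 0.0594
```

>>> move_arm(series=[[0.004, 0, -0.006, 0, 0, 0, -0.2], [0.004, 0, -0.006, 0, 0, 0, 0.8], [0.004, 0, -0.006, 0, 0, 0, 0.8], [0.004, 0, -0.006, 0, 0, 0, 0.8], [0.004, 0, -0.006, 0, 0, 0, 0.8], [0.004, 0, -0.006, 0, 0, 0, 0.8], [0.004, 0, -0.006, 0, 0, 0, 0.8]])

```text
t: 40.85
tool_pos: [0.4429, -0.3161, 0.0026]
orientation: [-2.516, -1.172, -0.792]
force: [-0.1, 0.2, 0.1]
opening: 0.0839
```

>>> move_arm(series=[[0, 0, -0.2, 0, 0, 0, 0.8], [0, 0, -0.5, 0, 0, 0, 0.8], [0, 0, -0.9, 0, 0, 0, 0.8], [0, 0, -1, 0, 0, 0, 0.8]])

```text
t: 41.25
tool_pos: [0.4062, -0.3637, 0.0881]
orientation: [-2.521, -1.175, -0.793]
force: [0.4, -1.3, 0.6]
opening: 0.0838
```

>>> move_arm(series=[[0.25, 0, -0.4, 0, 0, 0, 0.5], [0.55, 0, -0.82, 0, 0, 0, 0.5], [0.65, 0, -1, 0, 0, 0, 0.5], [0.65, 0, -1, 0, 0, 0, 0.5]])

```text
t: 41.65
tool_pos: [0.4047, -0.3653, 0.2076]
orientation: [-2.521, -1.177, -0.794]
force: [0.8, -0.6, 0.5]
opening: 0.07
```

```bash
python3 - <<'E'
from h import *
s=read_state();print(s["force"],s["q"].round(2))
c=read_camera("scene");crop(c,40,160,240,310,4,"s28.png")
plan([.47,-.2,.25],Rt(-25,0))
E
```

```text
[ 0.817907   -0.61666232  0.50935442] [-1.22  0.16  1.55  0.53  1.74 -0.52]
shift [ 1.637 -0.551  0.59 ] turn [ 0.026  -0.1926 -0.0807] deg 37.9 tcp [ 0.4042 -0.3642  0.2049] t 41.7
```

View pics/s28.png

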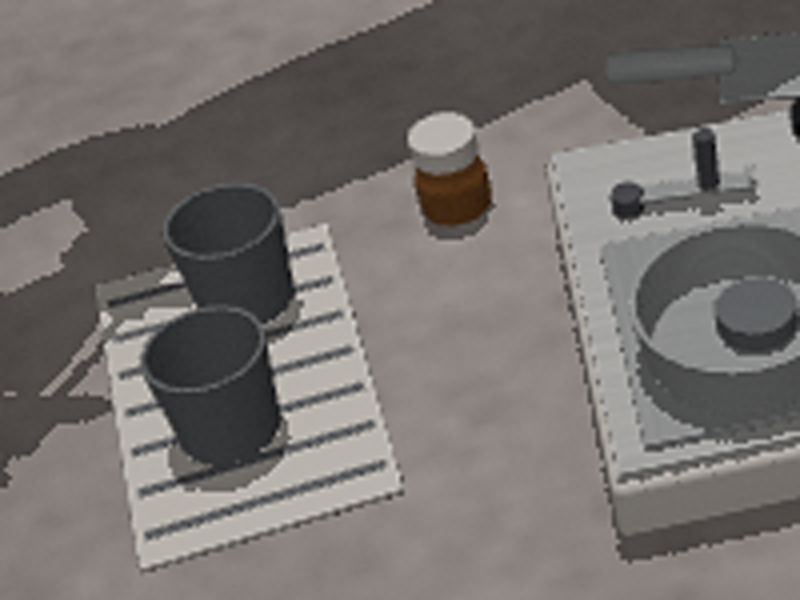

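Both cups are upright on the mat. Now to the run button.

```bash
python3 - <<'E'
from h import *
p=sh(-.145,0,.022);print(p); plan([p[0],p[1],.22],Rt(-6,0)); plan([p[0],p[1],.22],Rt(-40,35))
E
```

```text
[ 0.46328401 -0.00381306  0.072     ]
shift [ 2.664 -1.865  1.669] turn [ 0.0581 -0.1878 -0.1829] deg 48.3 tcp [ 0.4042 -0.3642  0.2049] t 41.7
shift [ 2.664 -1.865  1.669] turn [0.0006 0.0006 0.0002] deg 0.2 tcp [ 0.4042 -0.3642  0.2049] t 41.7
```

>>> move_arm(series=[[0.35, -0.25, 0.2, 0, 0, 0, -1], [0.7, -0.5, 0.4, 0, 0, 0, -1], [0.9, -0.65, 0.55, 0, 0, 0, -1], [0.9, -0.65, 0.55, 0, 0, 0, -1]])

```text
t: 42.1
tool_pos: [0.4213, -0.2365, 0.2079]
orientation: [-2.51, -1.172, -0.791]
force: [-0.0, 0.3, -0.6]
opening: 0.0423
```

>>> move_arm(series=[[0.35, -0.25, 0.2, 0.008, -0.03, -0.025, -1], [0.7, -0.5, 0.4, 0.016, -0.06, -0.05, -1], [0.9, -0.65, 0.55, 0.024, -0.09, -0.08, -1], [0.9, -0.65, 0.55, 0.035, -0.12, -0.11, -1], [0.9, -0.65, 0.55, 0.045, -0.15, -0.14, -1], [0.9, -0.65, 0.55, 0.058, -0.188, -0.183, -1], [0.9, -0.65, 0.55, 0.058, -0.188, -0.183, -1]])

```text
t: 42.8
tool_pos: [0.44, -0.1171, 0.2157]
orientation: [-2.325, -2.108, 0.004]
force: [0.2, 0.2, -0.5]
opening: 0.0004
```

```bash
python3 - <<'E'
from h import *
p=sh(-.145,0,.022);plan([p[0],p[1],.16],Rt(-6,0))
E
```

```text
shift [1.15  0.123 0.557] turn [-0.0012 -0.0001  0.0022] deg 0.5 tcp [ 0.44   -0.1171  0.2157] t 42.8
```

>>> move_arm(series=[[0.4, 0.04, 0, 0, 0, 0, -1], [0.8, 0.1, 0, 0, 0, 0, -1], [1, 0.12, 0.3, 0, 0, 0, -1], [1, 0.12, 0.55, 0, 0, 0, -1], [1, 0.12, 0.55, 0, 0, 0, -1]])

```text
t: 43.3
tool_pos: [0.4586, -0.0195, 0.157]
orientation: [-2.327, -2.095, 0.006]
force: [-0.7, 0.4, -0.1]
opening: 0.0006
```

```bash
python3 - <<'E'
from h import *
p=sh(-.145,0,.022);plan([p[0],p[1],.08],Rt(-6,0))
s=read_state();Rm=R.from_rotvec(s["orientation"]).as_matrix()
c=read_camera("wrist");crop(c,160,120,400,330,3,"w30.png");print((wproj(c,p)-[160,120])*3)
E
```

```text
shift [0.158 0.038 0.77 ] turn [-0.0033 -0.0013 -0.0002] deg 0.6 tcp [ 0.4586 -0.0195  0.157 ] t 43.3
[[368.47498694 201.39267672]]
```

View pics/w30.png

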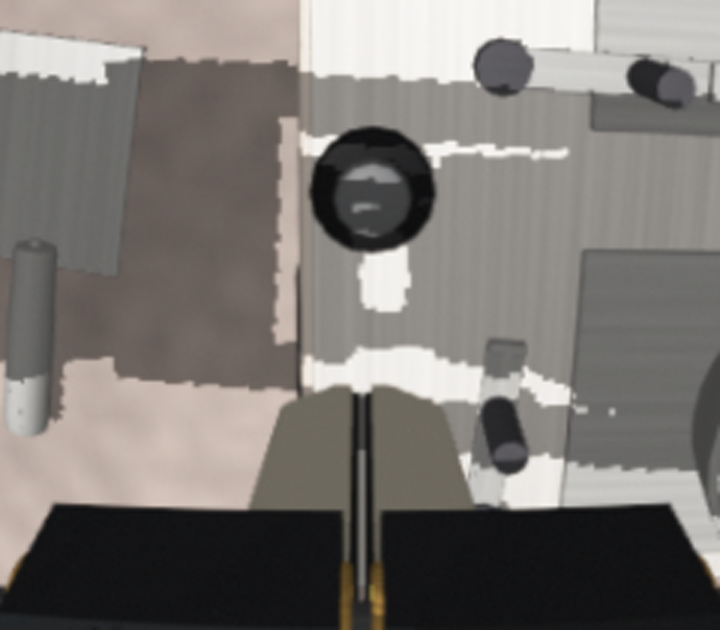

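>>> move_arm(series=[[0.15, 0.04, 0.1, 0, 0, 0, -1], [0.16, 0.04, 0.5, 0, 0, 0, -1], [0.16, 0.04, 0.9, 0, 0, 0, -1], [0.16, 0.04, 1, 0, 0, 0, -1], [0.16, 0.04, 1, 0, 0, 0, -1]])

```text
t: 43.85
tool_pos: [0.4663, -0.005, 0.0616]
orientation: [-2.332, -2.097, 0.001]
force: [-0.1, -0.0, 0.3]
opening: 0.0003
```

```bash
python3 - <<'E'
from h import *
p=sh(-.145,0,.022);plan([p[0],p[1],.041],Rt(-6,0))
E
```

```text
shift [ 0.008 -0.03   0.206] turn [-0.0014 -0.0009 -0.0005] deg 0.3 tcp [ 0.4663 -0.005   0.0616] t 43.85
```

>>> move_arm(series=[[0.01, -0.03, 0.08, 0, 0, 0, -1], [0.01, -0.03, 0.17, 0, 0, 0, -1], [0.01, -0.03, 0.17, 0, 0, 0, -1]])

```text
t: 44.15
tool_pos: [0.4645, -0.0031, 0.0453]
orientation: [-2.333, -2.1, -0.002]
force: [-0.3, -0.6, 0.3]
opening: 0.0005
```

>>> move_arm(series=[[0, 0, 0.03, 0, 0, 0, -1], [0, 0, 0.03, 0, 0, 0, -1]])

```text
t: 44.35
tool_pos: [0.4647, -0.003, 0.0424]
orientation: [-2.333, -2.101, -0.002]
force: [0.4, 0.7, 0.6]
opening: 0.0005
```

>>> move_arm(series=[[0, 0, 0.03, 0, 0, 0, -1], [0, 0, 0.03, 0, 0, 0, -1]])

```text
t: 44.55
tool_pos: [0.4644, -0.0029, 0.0391]
orientation: [-2.332, -2.101, -0.001]
force: [0.6, -0.4, 0.7]
opening: 0.0009
```

>>> move_arm(series=[[0, 0, 0.02, 0, 0, 0, -1], [0, 0, 0.02, 0, 0, 0, -1]])

```text
t: 44.75
tool_pos: [0.4643, -0.003, 0.037]
orientation: [-2.332, -2.1, -0.001]
force: [0.3, -0.3, -0.2]
opening: 0.0003
```

>>> move_arm(series=[[0, 0, 0.02, 0, 0, 0, -1], [0, 0, 0.02, 0, 0, 0, -1]])

```text
t: 44.95
tool_pos: [0.4646, -0.003, 0.0352]
orientation: [-2.333, -2.101, -0.002]
force: [0.4, 1.4, 1.8]
opening: 0.0007
```

>>> move_arm(series=[[0, 0, 0.02, 0, 0, 0, -1], [0, 0, 0.02, 0, 0, 0, -1]])

```text
t: 45.15
tool_pos: [0.4647, -0.003, 0.0333]
orientation: [-2.333, -2.101, -0.002]
force: [-0.0, 1.0, 1.9]
opening: 0.0003
```

```bash
python3 - <<'E'
from h import *
s=read_state();print(s["tool_pos"],s["force"])
c=read_camera("scene");crop(c,200,120,320,220,6,"s31.png")
E
```

```text
[ 0.4646714  -0.00298435  0.03330896] [-0.02174734  0.98604019  1.85920308]
```

View pics/s31.png

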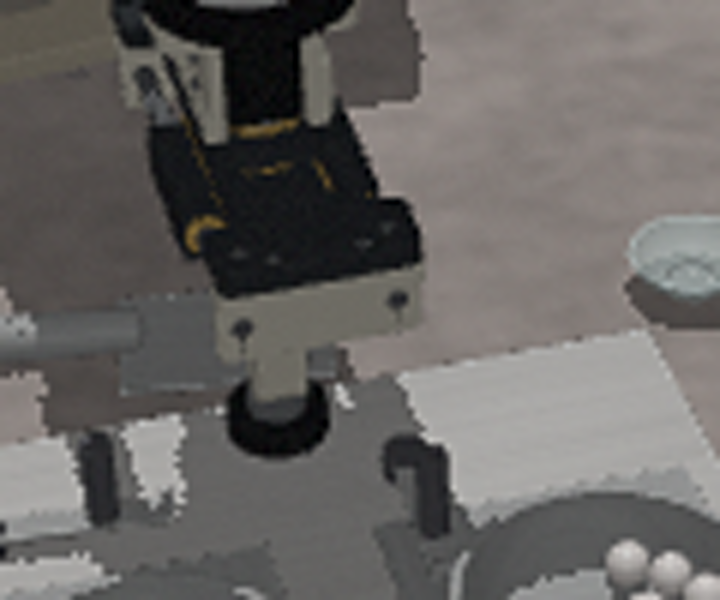

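>>> move_arm(series=[[0, 0, 0.02, 0, 0, 0, -1], [0, 0, 0.02, 0, 0, 0, -1]])

```text
t: 45.4
tool_pos: [0.4647, -0.003, 0.0313]
orientation: [-2.333, -2.101, -0.002]
force: [-0.3, -0.4, 2.8]
opening: 0.001
```

>>> move_arm(series=[[0, 0, 0.02, 0, 0, 0, -1], [0, 0, 0.02, 0, 0, 0, -1]])

```text
t: 45.6
tool_pos: [0.4648, -0.003, 0.03]
orientation: [-2.333, -2.101, -0.002]
force: [-3.4, 0.4, 8.1]
opening: 0.0004
```

>>> move_arm(series=[[0, 0, 0.02, 0, 0, 0, -1], [0, 0, 0.02, 0, 0, 0, -1]])

```text
t: 45.8
tool_pos: [0.4649, -0.003, 0.0296]
orientation: [-2.333, -2.101, -0.002]
force: [-10.7, -0.1, 25.9]
opening: 0.0006
```

>>> move_arm(series=[[0, 0, 0.01, 0, 0, 0, -1], [0, 0, 0.01, 0, 0, 0, -1]])

```text
t: 46.0
tool_pos: [0.465, -0.003, 0.0294]
orientation: [-2.333, -2.101, -0.002]
force: [-16.1, 1.8, 35.0]
opening: 0.0006
```

Contact began at about 0.036 and the hard stop came at about 0.0298 (force rising to 35 N). That is the full 6 mm of travel. Retracting, then swinging the clip back.

>>> move_arm(series=[[0, 0, -0.03, 0, 0, 0, -1], [0, 0, -0.3, 0, 0, 0, -1], [0, 0, -0.7, 0, 0, 0, -0.1], [0, 0, -0.9, 0, 0, 0.03, -0.1], [0, 0, -0.9, 0, 0, 0.07, -0.1], [0, 0, -0.9, 0, 0, 0.115, -0.1], [0, 0, -0.9, 0, 0, 0.16, -0.1], [0, 0, -0.9, 0, 0, 0.2, -0.1]])

```text
t: 46.8
tool_pos: [0.4641, -0.0031, 0.1157]
orientation: [-2.871, -1.269, 0.001]
force: [0.4, -0.1, -0.5]
opening: 0.0407
```

>>> move_arm(series=[[0, 0, 0, 0, 0, 0.045, -0.1], [0, 0, 0, 0, 0, 0.09, -0.1], [0, 0, 0, 0, 0, 0.135, -0.1], [0, 0, 0, 0, 0, 0.18, -0.1], [0, 0, 0, 0, 0, 0.225, -0.1], [0, 0, 0, 0, 0, 0.26, -0.1], [0, 0, 0, 0, 0, 0.29, -0.1], [0, 0, 0, 0, 0, 0.29, -0.1]])

```text
t: 47.6
tool_pos: [0.4641, -0.0031, 0.1157]
orientation: [-3.137, 0.117, 0.003]
force: [0.8, 0.7, -0.6]
opening: 0.0419
```

```bash
sed -i 's/^TO=.*/TO=.0355/' h.py; python3 - <<'E'
from h import *
p=sh(-.06,.04);plan([p[0],p[1],.1],Rt(-95,0));plan([p[0],p[1],.036],Rt(-95,0))
c=read_camera("wrist");cv2.imwrite("pics/w32.png",c["frame"][:,:,::-1]);print(wproj(c,sh(-.06,.04,.045)))
crop(read_camera("scene"),165,100,355,295,4,"s32.png")
E
```

```text
shift [ 0.856 -0.361  0.156] turn [-0.0008  0.0007  0.004 ] deg 0.8 tcp [ 0.4641 -0.0031  0.1157] t 47.6
shift [ 0.858 -0.36   0.796] turn [-0.0008  0.0007  0.004 ] deg 0.8 tcp [ 0.4641 -0.0031  0.1157] t 47.6
[[227.01427456 111.15019289]]
```

View pics/w32.png

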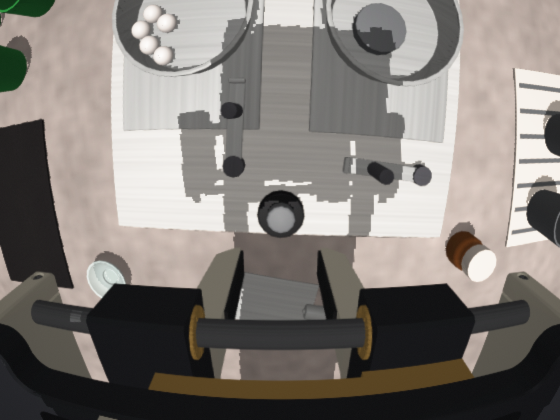

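View pics/s32.png

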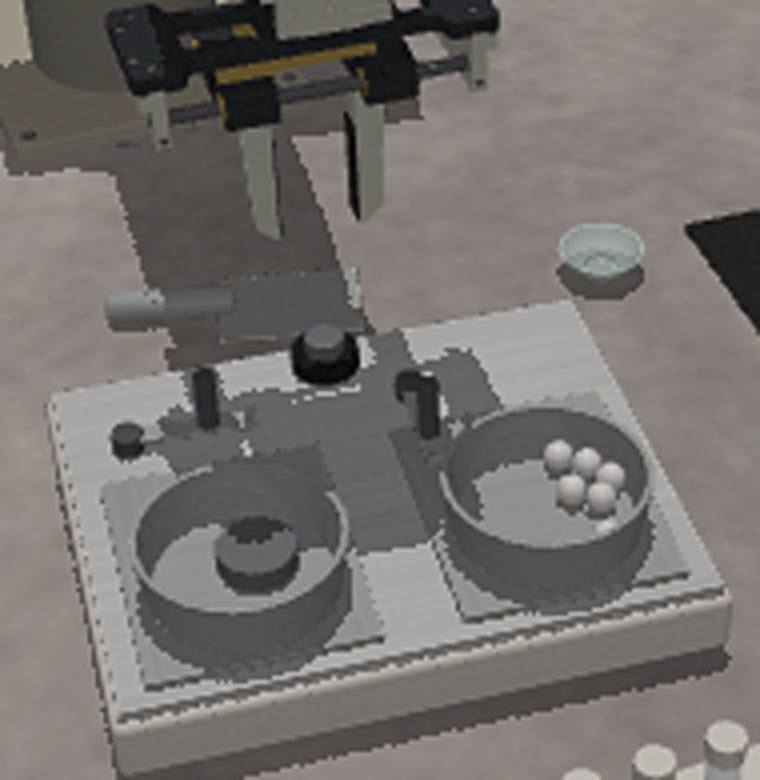

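>>> move_arm(series=[[0.4, -0.18, 0, 0, 0, 0, -0.1], [0.8, -0.34, 0, 0, 0, 0.004, -0.1], [0.86, -0.36, 0.1, 0, 0, 0.004, -0.1], [0.86, -0.36, 0.15, 0, 0, 0.004, -0.1], [0.86, -0.36, 0.15, 0, 0, 0.004, -0.1]])

```text
t: 48.2
tool_pos: [0.551, 0.0264, 0.0995]
orientation: [-3.136, 0.132, 0.008]
force: [-0.1, -1.1, 0.5]
opening: 0.0416
```

```bash
python3 - <<'E'
from h import *
p=sh(-.06,.04);plan([p[0],p[1],.036],Rt(-95,0))
s=read_state();Rm=R.from_rotvec(s["orientation"]).as_matrix()
c=read_camera("wrist");crop(c,160,120,400,330,3,"w33.png");print((wproj(c,sh(-.06,.04,.045))-[160,120])*3)
E
```

```text
shift [ 0.015 -0.002  0.635] turn [-0.0007  0.0016  0.0009] deg 0.4 tcp [0.551  0.0264 0.0995] t 48.2
[[359.19116184 349.8435446 ]]
```

View pics/w33.png

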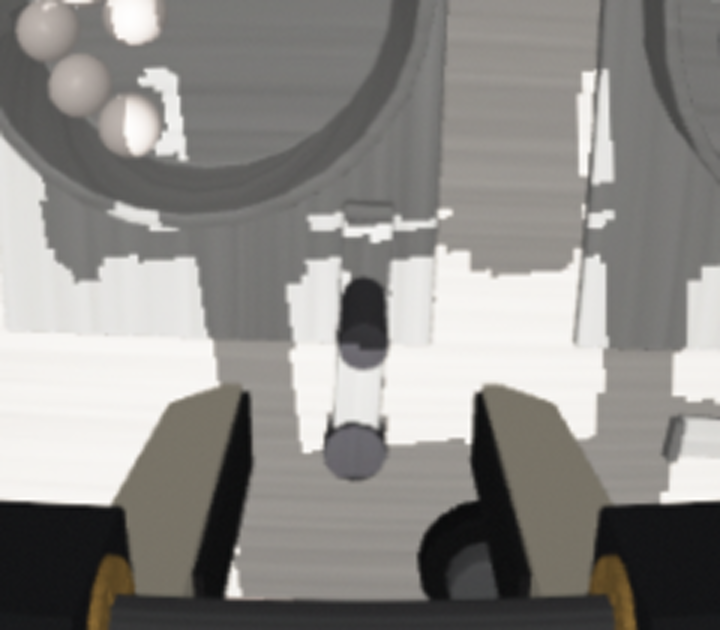

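>>> move_arm(series=[[0.01, 0, 0.2, 0, 0, 0, -0.1], [0.01, 0, 0.4, 0, 0, 0, -0.1], [0.01, 0, 0.62, 0, 0, 0, -0.1], [0.01, 0, 0.62, 0, 0, 0, -1], [0.01, 0, 0.62, 0, 0, 0, -1], [0.01, 0, 0.62, 0, 0, 0, -1], [0.01, 0, 0.62, 0, 0, 0, -1], [0.01, 0, 0.62, 0, 0, 0, -1]], squeeze=5)

```text
t: 49.05
tool_pos: [0.555, 0.0264, 0.0408]
orientation: [-3.136, 0.134, -0.002]
force: [-0.3, -0.3, 4.1]
opening: 0.0118
```

```bash
python3 - <<'E'
from h import *
s=read_state();print(s["force"],s["opening"],insh(s["tool_pos"]))
for a in (1.45,1.32,1.19,1.06,.93,.8,.67,.55):
    p=sh(-.105+.045*np.sin(a),.04+.045*np.cos(a),s["tool_pos"][2]-.05);print(a); plan(p,Rt(-95+np.degrees(1.57-a)),s)
E
```

```text
[-0.33346422 -0.30290414  4.08501041] 0.01183702550674654 [-0.0571389   0.04014519 -0.00919642]
1.45
shift [-0.031 -0.054  0.   ] turn [-0.0008 -0.0005 -0.0377] deg 6.8 tcp [0.555  0.0264 0.0408] t 49.05
1.32
shift [-0.04  -0.111  0.   ] turn [-0.0007 -0.0005 -0.079 ] deg 14.2 tcp [0.555  0.0264 0.0408] t 49.05
1.19
shift [-0.057 -0.167  0.   ] turn [-0.0007 -0.0006 -0.1204] deg 21.7 tcp [0.555  0.0264 0.0408] t 49.05
1.06
shift [-0.081 -0.221  0.   ] turn [-0.0007 -0.0006 -0.1618] deg 29.1 tcp [0.555  0.0264 0.0408] t 49.05
0.93
shift [-0.111 -0.27   0.001] turn [-0.0006 -0.0007 -0.2032] deg 36.6 tcp [0.555  0.0264 0.0408] t 49.05
0.8
shift [-0.148 -0.316  0.001] turn [-0.0006 -0.0007 -0.2446] deg 44.0 tcp [0.555  0.0264 0.0408] t 49.05
0.67
shift [-0.19  -0.356  0.001] turn [-0.0005 -0.0008 -0.286 ] deg 51.5 tcp [0.555  0.0264 0.0408] t 49.05
0.55
shift [-0.234 -0.388  0.001] turn [-0.0005 -0.0008 -0.3241] deg 58.3 tcp [0.555  0.0264 0.0408] t 49.05
```

>>> move_arm(series=[[-0.02, -0.054, -0.02, 0, 0, -0.038, -1], [-0.035, -0.111, -0.02, 0, 0, -0.079, -1], [-0.055, -0.167, -0.02, 0, 0, -0.12, -1], [-0.08, -0.221, -0.02, 0, 0, -0.162, -1], [-0.11, -0.27, -0.02, 0, 0, -0.203, -1], [-0.147, -0.316, -0.02, 0, 0, -0.245, -1], [-0.19, -0.356, -0.02, 0, 0, -0.286, -1], [-0.234, -0.388, -0.02, 0, 0, -0.324, -1]])

```text
t: 49.85
tool_pos: [0.5357, 0.0682, 0.0424]
orientation: [-2.801, -1.419, -0.007]
force: [5.0, 4.0, -3.2]
opening: 0.0117
```

```bash
python3 - <<'E'
from h import *
s=read_state();print(s["force"],s["opening"],insh(s["tool_pos"]))
for a in (.45,.33,.21,.09,0,-.03):
    p=sh(-.105+.045*np.sin(a),.04+.045*np.cos(a),s["tool_pos"][2]-.05);print(a); plan(p,Rt(-95+np.degrees(1.57-a)),s)
E
```

```text
[ 5.01936599  4.01969312 -3.24517615] 0.011708128960307049 [-0.08098417  0.0795738  -0.00761709]
0.45
shift [-0.014 -0.043 -0.   ] turn [ 0.0001 -0.0016 -0.0303] deg 5.5 tcp [0.5357 0.0682 0.0424] t 49.85
0.33
shift [-0.021 -0.097 -0.   ] turn [ 0.0002 -0.0016 -0.0684] deg 12.3 tcp [0.5357 0.0682 0.0424] t 49.85
0.21
shift [-0.035 -0.149 -0.   ] turn [ 0.0003 -0.0015 -0.1066] deg 19.2 tcp [0.5357 0.0682 0.0424] t 49.85
0.09
shift [-0.054 -0.199 -0.   ] turn [ 0.0004 -0.0015 -0.1448] deg 26.1 tcp [0.5357 0.0682 0.0424] t 49.85
0
shift [-0.073 -0.235 -0.   ] turn [ 0.0005 -0.0015 -0.1735] deg 31.2 tcp [0.5357 0.0682 0.0424] t 49.85
-0.03
shift [-0.08  -0.247 -0.   ] turn [ 0.0005 -0.0015 -0.183 ] deg 32.9 tcp [0.5357 0.0682 0.0424] t 49.85
```

>>> move_arm(series=[[-0.012, -0.045, 0, 0, 0, -0.03, -1], [-0.02, -0.1, 0, 0, 0, -0.068, -1], [-0.034, -0.152, 0, 0, 0, -0.107, -1], [-0.053, -0.202, 0, 0, 0, -0.145, -1], [-0.073, -0.24, 0, 0, 0, -0.174, -1], [-0.078, -0.25, 0, 0, 0, -0.18, -1], [-0.078, -0.25, 0, 0, 0, -0.18, -1]])

```text
t: 50.55
tool_pos: [0.5119, 0.0768, 0.0427]
orientation: [2.3, 2.14, 0.01]
force: [9.6, 4.6, -6.2]
opening: 0.0122
```

```bash
python3 - <<'E'
from h import *
s=read_state();print(s["force"],s["opening"],insh(s["tool_pos"]))
E
```

```text
[ 9.62253075  4.59277746 -6.18833395] 0.012226655654559508 [-0.10560255  0.08550029 -0.00727104]
```

Against the zero stop. Release, lift and check.

>>> move_arm(series=[[0, 0.01, 0, 0, 0, 0, -0.2], [0, 0.01, 0, 0, 0, 0, -0.2], [0, 0.01, 0, 0, 0, 0, -0.2], [0, 0.01, 0, 0, 0, 0, -0.2], [0, 0.01, -0.3, 0, 0, 0, -0.2], [0, 0.01, -0.7, 0, 0, 0, -0.2], [0, 0.01, -1, 0, 0, 0, -0.2], [0, 0.01, -1, 0, 0, 0, -0.2]])

```text
t: 51.35
tool_pos: [0.5136, 0.0756, 0.147]
orientation: [2.299, 2.137, 0.012]
force: [0.2, 0.1, 0.2]
opening: 0.0371
```

>>> move_arm(series=[[0, -0.4, -0.3, 0, 0, 0, -0.2], [0, -0.8, -0.6, 0, 0, 0, -0.2], [0, -1, -1, 0, 0, 0, -0.2], [0, -1, -1, 0, 0, 0, -0.2]])

```text
t: 51.75
tool_pos: [0.4113, 0.083, 0.2469]
orientation: [2.299, 2.138, 0.012]
force: [0.6, -0.5, 0.3]
opening: 0.0372
```

>>> move_arm(series=[[0.4, -0.3, 0, 0, 0, 0, -0.2], [0.8, -0.3, 0, 0, 0, 0, -0.2], [1, -0.3, 0, 0, 0, 0, -0.2], [1, -0.3, 0, 0, 0, 0, -0.2]])

```text
t: 52.15
tool_pos: [0.3874, 0.1863, 0.2407]
orientation: [-2.295, -2.14, -0.0]
force: [-0.5, -0.9, 0.5]
opening: 0.0373
```

```bash
python3 - <<'E'
from h import *
s=read_state();print(s["tool_pos"],s["t"])
c=read_camera("top");crop(c,210,140,470,305,3,"t40.png")
crop(read_camera("scene"),40,100,360,320,2.5,"s40.png")
E
```

```text
[0.38740044 0.18629598 0.24071865] 52.15
```

View pics/t40.png

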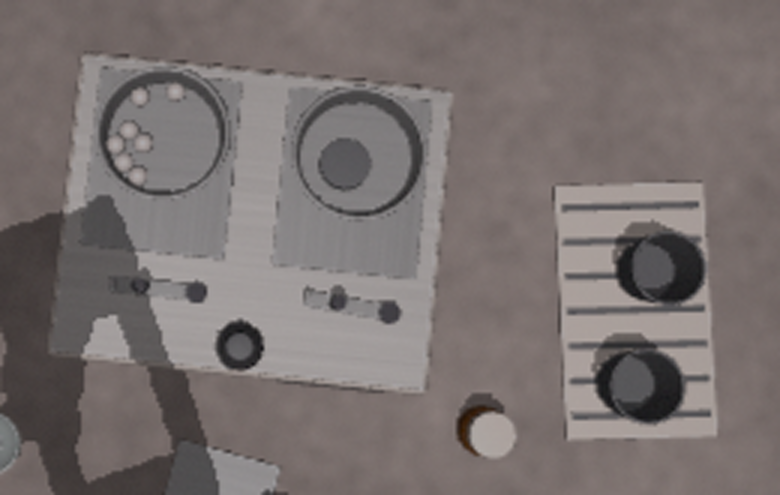

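View pics/s40.png

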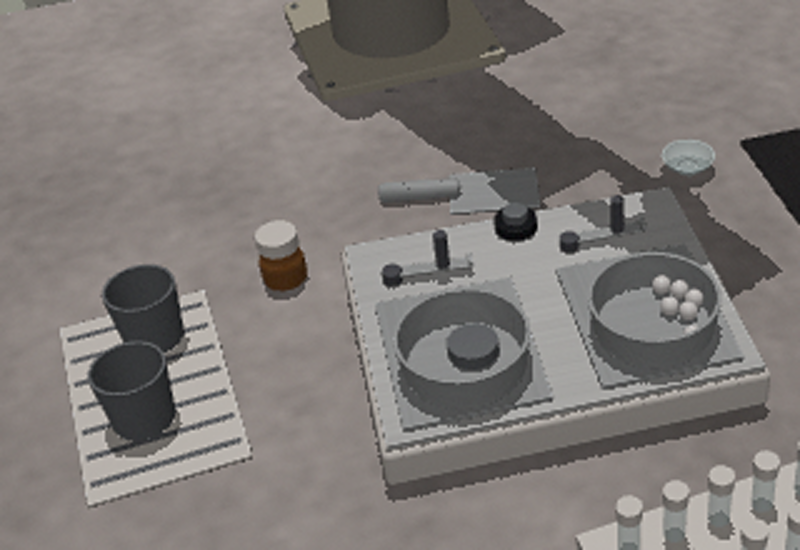

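```bash
python3 - <<'E'
from h import *
c=read_camera("top")
print(onz(c,[[210+666/3,140+269/3],[210+644/3,140+387/3]],.064).round(4))
E
```

```text
[[ 0.523  -0.3535  0.064 ]
 [ 0.4273 -0.3319  0.064 ]]
```

```bash
python3 -c "
from plant import *
print(close_job())"
```

```text
the job is handed in; nothing more can be done
None
```

I finished every step in the order asked and handed the job in at about 52 s. No verdict is reported, so success rests on my last checks below.

**What I did**
- I swung the left clip square over the plate of the empty dish.
- I poured 4 and then 3 balls into that dish.
- I stood both cups on the white mat.
- I pressed the run button to its hard stop: about 6 mm of travel, with the force rising to 35 N at the stop.
- I swung the clip back against its zero stop.

**Last checks**
- **Balls and clip:** the top view shows all 7 balls in the left bowl and the left clip back clear.
- **Cups:** both are upright on the mat at (0.523, -0.354) and (0.427, -0.332). Every rim is at least about 14 mm inside the mat edge.
- **Left alone:** the dish with the disc, its clip and the jar look as they did at the start.

**What disagreed or failed**
- The fingers really end about 31–36 mm short of the reported TCP, measured from the pictures and the button contact. My first grasp of the clip post closed on nothing because of this. I corrected for it after that.
- The first cup was knocked about 3 cm aside after I placed it. It stayed on the mat, so I left it there and placed the second cup to suit.

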